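Tea caddies: put the mixed-up lid sets right and show the seal

ROBOT

A 6-joint arm with a two-finger parallel gripper is mounted at the origin on a cart in front of the work surface, level with it; the furniture and walls round the work are solid. World frame = base frame: x ahead of the robot, y to its left, z up, the work surface at z = 0. Lengths are in m, angles in rad, forces in N, time in s.
With the tool pointing down it reaches from about 0.35 to 0.775 m from the base axis. Payload 5.5 kg.
Tool frame: the origin (TCP) lies at the very end of the fingers, on their centre line; the grasp point (between the pads) lies 19 mm behind it; y points along the fingers, z is the direction in which the jaws open and shut, and the axes are right-handed (so a half turn about y gives the same grasp; the last joint's range is limited). The gripper opens to 85 mm and grips with 20 to 120 N. Pads are 22 mm wide; open, the fingers measure 114 mm over their backs; the gripper's body (76 mm by 85 mm) begins 54 mm behind the grasp point. The pads swing forward as they close: fully open they stand 13 mm farther back than shut.
Start: joints at [0.981, 0.313, 0.046, 1.304, 0, 1.431], TCP at [0.25, 0.518, 0.231] pointing down, gripper open.
Joint ranges: [-2.76, 2.76], [-0.86, 1.69], [-1.03, 1.26], [-2.2, 2.34], [-1.47, 1.5], [-3.14, 3.14]. Speed limits (rad/s): [2.57, 2.57, 3.14, 3.14, 3.14, 3.14].

INTERFACE

Orientations are given as a unit quaternion [w, x, y, z].
In Python, from workcell import env gives the robot as it stands.
- The arm moves only by the shell command python3 -m inch 'ROWS' [OPENING] [FORCE]. ROWS is JSON, a list that holds one entry, the list of rows, each a list of 4 numbers: the shift along the tool's x, y, z in mm, then the turn about the tool's y in degrees. In form: [[[tx, ty, tz, spin], ...]]. A call has 1 to 10 rows; each row is the pose to reach, as a shift and turn from the pose commanded when the call began, along the tool's axes at that moment; what a row does not reach only later rows make up. A row lasts 1/10 s, in which the tool goes at most 50 mm and 8.59 degrees, less where a joint would pass 70% of its speed; a pose out of reach is approached as far as the arm can. A call with a gripper value outside its range is refused whole. OPENING is the finger opening in mm, from 0 to 85.4, set as the call begins (- or left out, the last holds). The fingers move at their own pace and stop on an object; FORCE is the grip in N (left out, the last holds). Time passes only in rows, so rows that repeat a pose let the fingers close. It gives the time, the measured TCP pose, the force and the opening at its end, in the units of the state.
- env.get_state(): the state, without advancing time (a new reading comes with each control period).
- env.read_camera(name): name is "scene" or "side" or "wrist"; returns the picture (480x640x3 uint8, blue, green, red); there is no depth.
- env.camera_model(name): a dict with "fx", "fy", "cx", "cy" (pixels), "R" (3x3) and "t" (3): a world point X has camera coordinates R X + t; the wrist camera has in their place "mount" (4x4, takes a point from camera to tool coordinates, whose origin is the TCP and whose axes are the tool frame's). Camera axes: x right, y down, z forward; pixel columns grow to the right and rows downward; lengths in m; the calibration is good to about 2 mm. A picture is of the moment at which its call begins: read the wrist's pose just before it. camera_model takes no time and is no camera call.
- env.hand_in(): hands the job in, once; it reports no verdict.
The state is a dict: "clock": time; "joint_pos": joint angles; "qvel": joint speeds; "tau": joint torques, N m; "tcp_pos": TCP position; "orientation": TCP orientation; "wrist_force": force on the tool from outside, world axes, zero at the start; "ft_torque": the same for the moment, N m; "finger_gap": finger opening in m.
Only numpy, scipy, OpenCV 4.12 (cv2) and the standard library are available. Lean on these libraries where they do the work, as an engineer would, in place of code of your own. Each camera call takes 0.05 s, during which the arm holds its last target.

TASK

The lid sets of my two tea caddies got mixed up: the green cap is on the blue caddy and the blue cap on the green one. Swap them, moving each lid set as one piece, held by the wooden ring with its cap riding on top (you can stand one on the chopping board meanwhile); lower each gently onto the caddy of its own colour, so that both caddies are properly closed, and leave the caddies and everything else where they stand. Then lift only the green cap, straight up off its wooden inner lid, and finish holding it in the gripper a good hand's breadth (about 10 cm) above it, so that I can see the inner lid still sits flat and undisturbed in the green caddy.

Things in the scene. Friction and masses are not known exactly. Their poses are not given: they have to be found in the camera images.
- green_caddy: The green glazed tea caddy, a hollow ceramic jar with cream foot and line, loose, about 0.65 kg: belly 76 mm across up to 42 mm high, neck 56 mm across from 57 mm up to the rim at 85 mm, mouth 49.6 mm across. Origin: centre of its underside, z up. Stands on the worktop left of the cooktop; starts closed with the blue cap's lid set.
- green_mouth (a point): Centre of the green caddy's mouth at rim height, 85 mm above its underside.
- green_ring (a point): Centre of the grip ring of the wooden inner lid under the green cap: pale disc 62 mm across, 12 mm thick, two dark lines; z up. It stands out 3 mm past the caddy's neck, 5 mm past the cap: gripped by the ring, the lid carries its cap, which only rests on it. Seated, this point is 6 mm above the rim. Stood on a flat surface, on its plug, 26 mm up. Starts on the blue caddy.
- green_cap_centre (a point): Centre (half-way up, on the axis, z up) of the green glazed cap: upturned round cup 52 mm across, 28 mm high, 70 g. It rests with 2.5 mm play each side over its wooden lid's collar, its edge on top of the ring: this point is then 20 mm above the ring's centre, the cap's top 34 mm above it. It lifts straight off, no catch.
- green_lid: The green caddy's wooden inner lid, about 120 g (both wooden lids look alike): origin at the centre of its plug's lower end, 26 mm below green_ring, z up. Grey plug 45 mm across, tapering to 36 mm at the end, goes 20 mm into the mouth with 2.5 mm play each side and no catch. On top, inside the cap: collar 40 mm across, small knob up to 22 mm above the ring's centre.
- green_cap: The green cap as a  origin at the centre of its open lower edge, 14 mm below point green_cap_centre; z up.
- blue_caddy: The blue glazed tea caddy, a hollow ceramic jar with cream foot and line, loose, about 0.65 kg: belly 76 mm across up to 42 mm high, neck 56 mm across from 57 mm up to the rim at 85 mm, mouth 49.6 mm across. Origin: centre of its underside, z up. Stands on the worktop left of the cooktop; starts closed with the green cap's lid set.
- blue_mouth (a point): Centre of the blue caddy's mouth at rim height, 85 mm above its underside.
- blue_ring (a point): Centre of the grip ring of the wooden inner lid under the blue cap: pale disc 62 mm across, 12 mm thick, two dark lines; z up. It stands out 3 mm past the caddy's neck, 5 mm past the cap: gripped by the ring, the lid carries its cap, which only rests on it. Seated, this point is 6 mm above the rim. Stood on a flat surface, on its plug, 26 mm up. Starts on the green caddy.
- blue_cap_centre (a point): Centre (half-way up, on the axis, z up) of the blue glazed cap: upturned round cup 52 mm across, 28 mm high, 70 g. It rests with 2.5 mm play each side over its wooden lid's collar, its edge on top of the ring: this point is then 20 mm above the ring's centre, the cap's top 34 mm above it. It lifts straight off, no catch.
- blue_lid: The blue caddy's wooden inner lid, about 120 g (both wooden lids look alike): origin at the centre of its plug's lower end, 26 mm below blue_ring, z up. Grey plug 45 mm across, tapering to 36 mm at the end, goes 20 mm into the mouth with 2.5 mm play each side and no catch. On top, inside the cap: collar 40 mm across, small knob up to 22 mm above the ring's centre.
- blue_cap: The blue cap as a  origin at the centre of its open lower edge, 14 mm below point blue_cap_centre; z up.
- board: Brown wooden chopping board, fixed, lying on the cold cooktop to the right of the caddies: 200 mm along its x, 300 mm along its y, 22 mm thick. Origin: centre of its underside. A lemon lies on its right-hand (-y) end, the rest is bare: a place to put a lid set down. Mind the wall cabinet over the left worktop: its front is at x = 0.56, its underside 0.49 m up.
- lemon: Lemon, 71 mm long, on the right-hand end of the board; bystander.
- mug: Striped mug, 95 mm high, on the worktop to the far left; bystander.
- teaspoon: Teaspoon, 199 mm long, lying to the left of the caddies; bystander.
- wooden_spoon: Dark wooden spoon, 315 mm long, lying on the cooktop to the right of the board; bystander.
- pepper_mill: Turned wooden mill, 170 mm high, standing behind the caddies; bystander.
Not all that is in view belongs to the job. Of the things that look like the green_caddy, the larger one is meant.

How it is judged:
On the way:
1. Both lid sets have been swapped: each wooden lid sits flat in the caddy of its own colour with its own cap on it, and the gripper has let go of the wooden lids (z of green_ring in the frame of green_caddy between 0.088 and 0.094 m and horizontal distance between green_ring and green_mouth below 0.005 m and angle between the z axis of green_lid and the z axis of green_caddy, either way round below 0.06 rad and z of blue_ring in the frame of blue_caddy between 0.088 and 0.094 m and horizontal distance between blue_ring and blue_mouth below 0.005 m and angle between the z axis of blue_lid and the z axis of blue_caddy, either way round below 0.06 rad and horizontal distance between green_cap_centre and green_ring below 0.008 m and z of green_cap_centre in the frame of green_lid below 0.051 m and angle between each of green_cap_centre, blue_cap_centre's own z axis and vertical below 0.12 rad and horizontal distance between blue_cap_centre and blue_ring below 0.008 m and z of blue_cap_centre in the frame of blue_lid below 0.051 m and angle between each of green_caddy, blue_caddy's own z axis and vertical below 0.08 rad and contact force between the fingers and green_lid below 0.1 N and contact force between the fingers and blue_lid below 0.1 N), for 0.2 s.
At the end, for the whole second after the job is handed in: Both wooden lids seated in their own caddies (3 mm of full depth, 5 mm of the axis, 0.06 rad of flat), caddies upright, blue cap on; green cap held still by the fingers, at least 60 mm above its rest on the lid, touching no lid, caddy or other cap (z of green_ring in the frame of green_caddy between 0.088 and 0.094 m and horizontal distance between green_ring and green_mouth below 0.005 m and angle between the z axis of green_lid and the z axis of green_caddy, either way round below 0.06 rad and z of blue_ring in the frame of blue_caddy between 0.088 and 0.094 m and horizontal distance between blue_ring and blue_mouth below 0.005 m and angle between the z axis of blue_lid and the z axis of blue_caddy, either way round below 0.06 rad and horizontal distance between blue_cap_centre and blue_ring below 0.008 m and z of blue_cap_centre in the frame of blue_lid below 0.051 m and angle between blue_cap_centre's own z axis and vertical below 0.12 rad and angle between each of green_caddy, blue_caddy's own z axis and vertical below 0.08 rad and z of green_cap_centre in the frame of green_lid above 0.106 m and height (world z) of green_cap_centre above 0.17 m and contact force between the fingers and green_cap above 1 N and contact force between green_cap and green_lid below 0.05 N and contact force between green_cap and green_caddy below 0.05 N and contact force between green_cap and blue_cap below 0.05 N and contact force between the fingers and green_lid below 0.1 N and linear speed of green_cap below 0.03 m/s and linear speed of each of green_lid, blue_lid below 0.02 m/s); the arm keeps its last pose, push and grip.
It fails at once if The blue cap comes off its wooden lid (distance between blue_cap_centre and blue_ring above 0.035 m).
It fails at once if The green cap comes off its wooden lid while that lid is not seated in the green caddy, or the wooden lid is pulled up, shifted or tipped after the cap is off (distance between green_cap_centre and green_ring above 0.035 m and not (z of green_ring in the frame of green_caddy between 0.087 and 0.095 m and horizontal distance between green_ring and green_mouth below 0.006 m and angle between the z axis of green_lid and the z axis of green_caddy, either way round below 0.08 rad)).
It fails at once if A lid set is dropped or thrown: a wooden lid moves faster than 0.7 m/s with no finger on it ((linear speed of green_lid above 0.7 m/s and contact force between the fingers and green_lid below 0.05 N) or (linear speed of blue_lid above 0.7 m/s and contact force between the fingers and blue_lid below 0.05 N)).
It fails at once if A caddy is tipped by more than 0.35 rad or shifted by more than 40 mm (angle between any of green_caddy, blue_caddy's own z axis and vertical above 0.35 rad or distance of any of green_caddy, blue_caddy from where it was at the start of the episode above 0.04 m).
It fails at once if A bystander is moved by more than 30 mm (distance of any of lemon, mug, teaspoon, wooden_spoon, pepper_mill from where it was at the start of the episode above 0.03 m).
It also fails if it takes over 70 s, if anything falls off the work surface, if the arm or the gripper's body presses on something with over 40 N, if the wrist force passes 120 N, or if a joint passes its speed limit or range.

## Working session

There is one attempt and no reset: what is moved stays moved. The work goes in short steps, Python scripts to look and compute and a shell command to move; the robot and the scene stay as the last step left them, time stands still between calls to the robot, and variables do not carry over. Pictures are saved under pics/ and viewed, and the job is handed in when it is done.

```bash
ls; mkdir -p pics
python3 - <<'E'
from workcell import env
import cv2,json
s=env.get_state()
print({k:(v if not hasattr(v,'tolist') else v.tolist()) for k,v in s.items()})
for n in ["scene","side","wrist"]:
    m=env.camera_model(n); print(n,m)
    cv2.imwrite(f"pics/{n}0.png",env.read_camera(n))
E
```

```text
pics
{'clock': 0.0, 'joint_pos': [0.9813853255099776, 0.3139891410264228, 0.04499807601052377, 1.3035858196040797, 1.635048598357859e-06, 1.4312039493171644], 'qvel': [-0.0011221603389543649, -0.000731795326434802, -0.00031046492921918975, 7.544162021102673e-05, 0.001031566690241114, 0.0007842293798780654], 'tau': [-0.0021479652787093073, -48.06320071220398, 29.853190183639526, 0.01932252722326666, -0.0003755820853257319, 7.640767591965414e-06], 'tcp_pos': [0.249737480360672, 0.5173845439869378, 0.23042307326324907], 'orientation': [-0.6887095967620273, 0.6898855116543507, -0.1579224036695926, 0.1574724946030848], 'wrist_force': [-0.6846011889659225, -0.5176254262653524, -0.4171845521096046], 'ft_torque': [-0.009880313577285653, 0.03291484288394873, 0.02498703245175059], 'finger_gap': 0.08560376107504496}
scene {'fx': 563.9568042614221, 'fy': 563.9568042614221, 'cx': 307.1123794798698, 'cy': 238.47513545361326, 'R': array([[-0.93684918, -0.34966027,  0.00716274],
       [-0.31114408,  0.82395069, -0.47359754],
       [ 0.1596965 , -0.44591811, -0.88071225]]), 't': array([0.51997836, 0.12860781, 1.59134081])}
side {'fx': 521.0645221364051, 'fy': 521.0645221364051, 'cx': 321.45810182836203, 'cy': 236.36859537718294, 'R': array([[ 0.04406253, -0.99901816, -0.0046057 ],
       [-0.74607033, -0.02983934, -0.66519822],
       [ 0.66440767,  0.03274649, -0.7466526 ]]), 't': array([0.09060584, 0.46419953, 1.43392179])}
wrist {'fx': 384.3638758884794, 'fy': 384.3638758884794, 'cx': 314.64554269407165, 'cy': 245.16617274167197, 'mount': array([[ 1.33108673e-03,  9.55637592e-01,  2.94542054e-01,
        -7.55299401e-02],
       [-9.13984403e-05, -2.94542197e-01,  9.55638470e-01,
        -1.42834644e-01],
       [ 9.99999110e-01, -1.29895837e-03, -3.04717424e-04,
         1.27548693e-03],
       [ 0.00000000e+00,  0.00000000e+00,  0.00000000e+00,
         1.00000000e+00]])}
```

View pics/scene0.png

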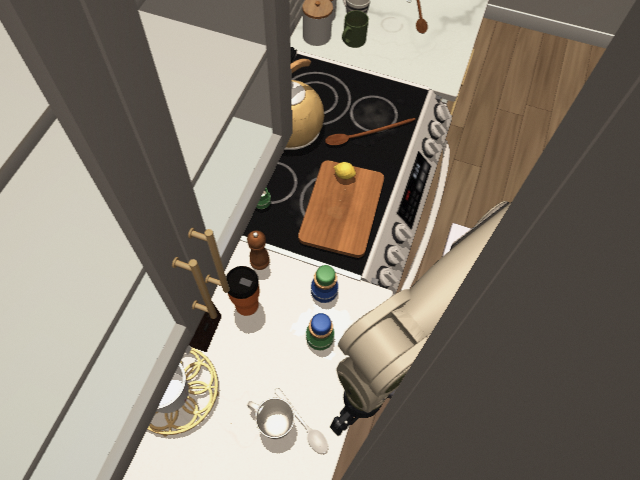

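View pics/side0.png

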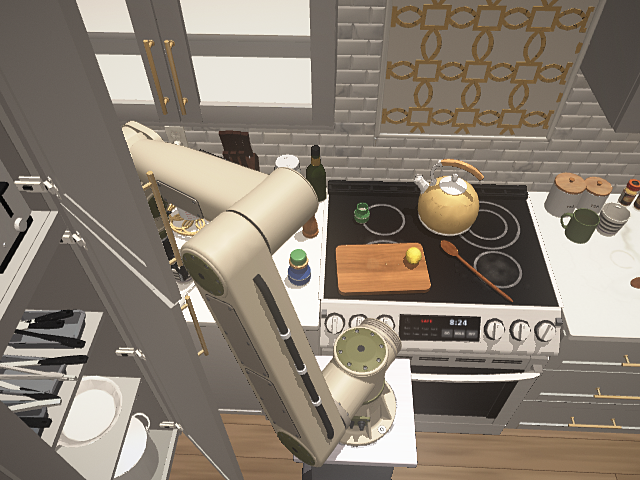

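View pics/wrist0.png

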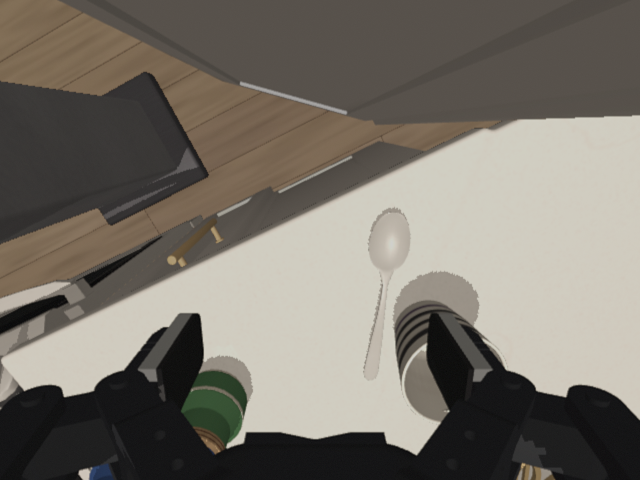

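```bash
cat > h.py <<'E'
import numpy as np,cv2
from workcell import env
from scipy.spatial.transform import Rotation as Ro
def Rt(s):
    w,x,y,z=s["orientation"]; return Ro.from_quat([x,y,z,w]).as_matrix(),np.array(s["tcp_pos"])
def cam(n,s=None):
    m=env.camera_model(n)
    K=(m["fx"],m["fy"],m["cx"],m["cy"])
    if "R" in m: return K,np.array(m["R"]),np.array(m["t"])
    R,p=Rt(s); M=np.array(m["mount"]); Rc=R@M[:3,:3]; c=R@M[:3,3]+p
    return K,Rc.T,-Rc.T@c
def back(C,u,v,z):
    K,R,t=C; d=R.T@np.array([(u-K[2])/K[0],(v-K[3])/K[1],1]); c=-R.T@t
    return c+d*(z-c[2])/d[2]
def proj(C,X):
    K,R,t=C; q=R@np.array(X)+t; return K[0]*q[0]/q[2]+K[2],K[1]*q[1]/q[2]+K[3]
def crop(img,x0,y0,x1,y1,f,name):
    cv2.imwrite(name,cv2.resize(img[y0:y1,x0:x1],None,fx=f,fy=f,interpolation=cv2.INTER_CUBIC))
E
python3 - <<'E'
from h import *
i=cv2.imread("pics/scene0.png"); crop(i,260,240,390,360,5,"pics/sc1.png")
s=env.get_state(); R,p=Rt(s); print(R.round(3))
i=cv2.imread("pics/side0.png"); crop(i,260,230,440,310,4,"pics/sd1.png")
E
```

```text
[[ 0.901 -0.001  0.435]
 [-0.435 -0.001  0.901]
 [-0.    -1.    -0.001]]
```

View pics/sc1.png

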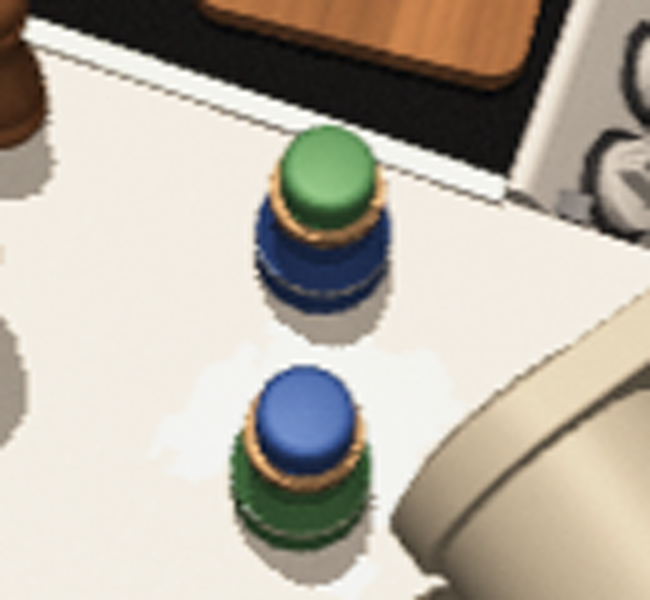

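View pics/sd1.png

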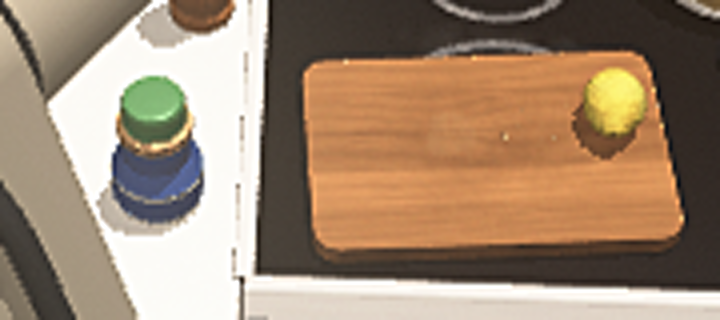

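Run:
```python
from h import *
C=cam("scene"); S=cam("side")
print("g top",back(C,325.8,272.6,.125)); print("b top",back(C,321.2,321.6,.125))
print("g side",back(S,260+153/4,230+93/4,.125))
print("board corners (z .03)",[back(C,u,v,.03).round(3) for u,v in [(327,161),(384,178),(356,255),(299,243)]])
for u,v in [(307,62),(640,55),(680,215),(318,240)]: print("side",back(S,260+u/4,230+v/4,.03).round(3))
i=cv2.resize(cv2.imread("pics/scene0.png")[240:360,260:390],None,fx=5,fy=5,interpolation=cv2.INTER_CUBIC)
def circ(c,r,z,col):
    a=np.linspace(0,6.28,100); P=np.array([proj(C,[c[0]+r*np.cos(t),c[1]+r*np.sin(t),z]) for t in a])
    cv2.polylines(i,[((P-[260,240]+.5)*5).astype(int)],True,col,1)
for c in [back(C,325.8,272.6,.125),back(C,321.2,321.6,.125)]:
    circ(c,.026,.125,(0,0,255)); circ(c,.031,.085,(0,255,255)); circ(c,.031,.097,(0,255,255));circ(c,.038,.042,(255,0,255));circ(c,.038,.005,(255,0,255))
cv2.imwrite("pics/ov1.png",i)
```

```text
g top [0.43413898 0.18743771 0.125     ]
b top [0.39993767 0.31783933 0.125     ]
g side [0.43250933 0.18204049 0.125     ]
board corners (z .03) [array([ 0.57 , -0.216,  0.03 ]), array([ 0.386, -0.218,  0.03 ]), array([0.384, 0.063, 0.03 ]), array([0.549, 0.084, 0.03 ])]
side [0.551 0.063 0.03 ]
side [ 0.57  -0.222  0.03 ]
side [ 0.401 -0.24   0.03 ]
side [0.365 0.049 0.03 ]
```

View pics/ov1.png

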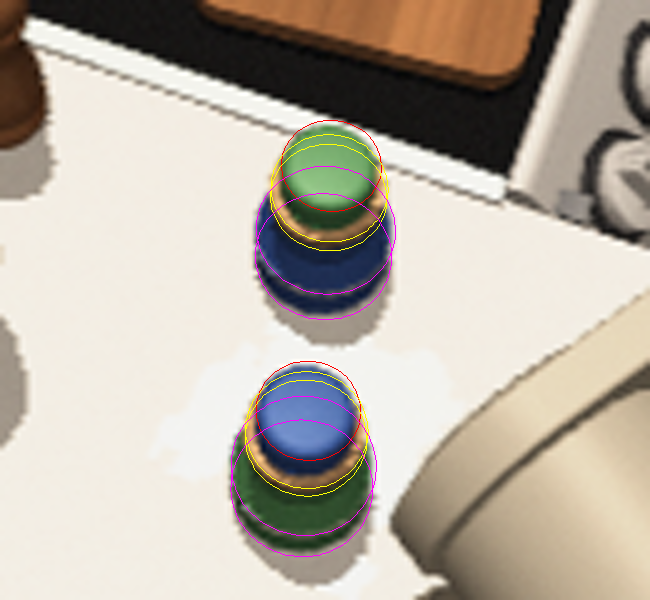

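```bash
python3 -m inch '[[[10,-5,-5,0],[40,-15,-20,0],[80,-25,-40,0],[125,-30,-65,0],[170,-30,-90,0],[215,-30,-113,0],[260,-30,-136,0],[290,-30,-152,0],[308,-30,-162,0],[316,-30,-166,0]]]' 85; python3 -m inch '[[[0,0,0,0],[0,0,0,0]]]'
python3 - <<'E'
from h import *
s=env.get_state(); i=env.read_camera("wrist"); print(s["tcp_pos"],s["orientation"],s["clock"],s["joint_pos"])
cv2.imwrite("pics/w1.png",i)
import pickle; pickle.dump(s,open("s1.pkl","wb"))
E
```

```text
clock: 1.15
tcp_pos: [0.4636, 0.2285, 0.2615]
orientation: [-0.689, 0.689, -0.159, 0.159]
wrist_force: [-0.4, -0.2, 0.1]
finger_gap: 0.0853
clock: 1.35
tcp_pos: [0.4619, 0.2313, 0.2614]
orientation: [0.689, -0.689, 0.158, -0.157]
wrist_force: [-0.2, -1.0, -0.2]
finger_gap: 0.0849
[0.46192615 0.23133715 0.26141979] [ 0.68943338 -0.68921541  0.15770733 -0.15745515] 1.35 [ 3.08553077e-01  1.92340806e-01 -3.95988410e-02  1.33900708e+00
  4.46753015e-04  7.58034331e-01]
```

View pics/w1.png

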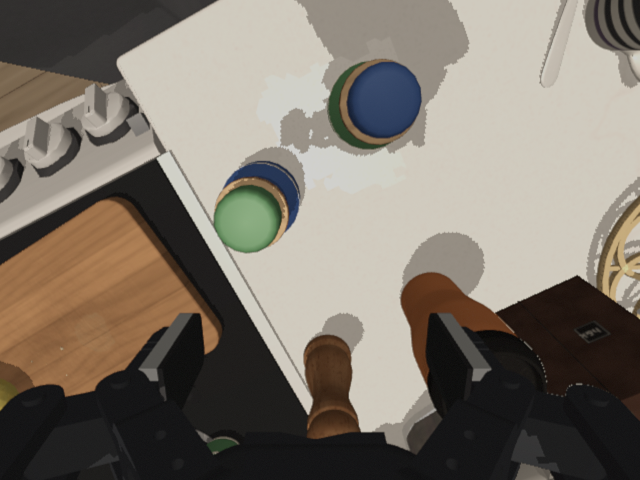

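```bash
cat > ov.py <<'E'
from h import *
def ov(img,C,items,box,f,name):
    x0,y0,x1,y1=box
    i=cv2.resize(img[y0:y1,x0:x1],None,fx=f,fy=f,interpolation=cv2.INTER_CUBIC)
    a=np.linspace(0,2*np.pi,100)
    for c,r,z,col in items:
        P=np.array([proj(C,[c[0]+r*np.cos(t),c[1]+r*np.sin(t),z]) for t in a])
        cv2.polylines(i,[((P-[x0,y0]+.5)*f).astype(int)],True,col,1)
    cv2.imwrite(name,i)
def std(c): return [(c,.026,.100,(0,0,255)),(c,.031,.097,(0,255,255)),(c,.031,.085,(0,255,255)),(c,.038,.042,(255,0,255)),(c,.038,.005,(255,0,255))]
E
python3 - <<'E'
from ov import *; import pickle
s=pickle.load(open("s1.pkl","rb")); C=cam("wrist",s)
i=cv2.imread("pics/w1.png")
cg=(.433,.187); cb=(.399,.318)
ov(i,C,std(cg)+std(cb),(190,40,440,270),3,"pics/ov2.png")
E
```

```text
(no output)
```

View pics/ov2.png

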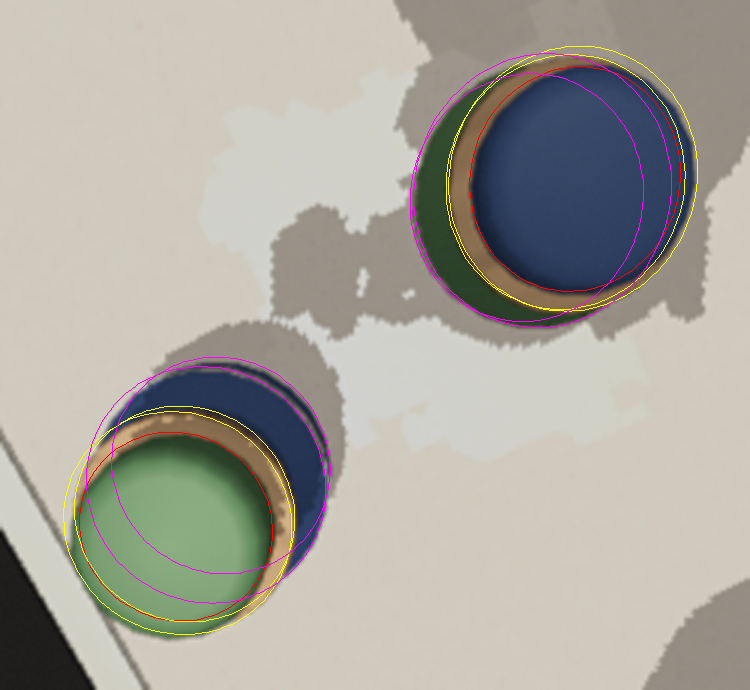

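```bash
python3 -m inch '[[[-1,5,-10,0],[-2,20,-25,0],[-4,40,-40,0],[-5,60,-49,0],[-5,80,-52,0],[-5,90,-52,0],[-5,92,-52,0],[-5,92,-52,0]]]' 85
python3 - <<'E'
from ov import *
s=env.get_state(); i=env.read_camera("wrist"); print(s["tcp_pos"],s["clock"])
C=cam("wrist",s); R,p=Rt(s); print(R.T@(np.array([.435,.186,.068])-p))
ov(i,C,std((.435,.186)),(0,0,640,480),1.2,"pics/w2.png")
E
```

```text
clock: 2.2
tcp_pos: [0.4353, 0.187, 0.1696]
orientation: [0.689, -0.689, 0.157, -0.157]
wrist_force: [0.4, -0.2, 0.8]
finger_gap: 0.085
[0.43534873 0.18703942 0.16963653] 2.2
[ 0.00012161  0.10163622 -0.00111856]
```

View pics/w2.png

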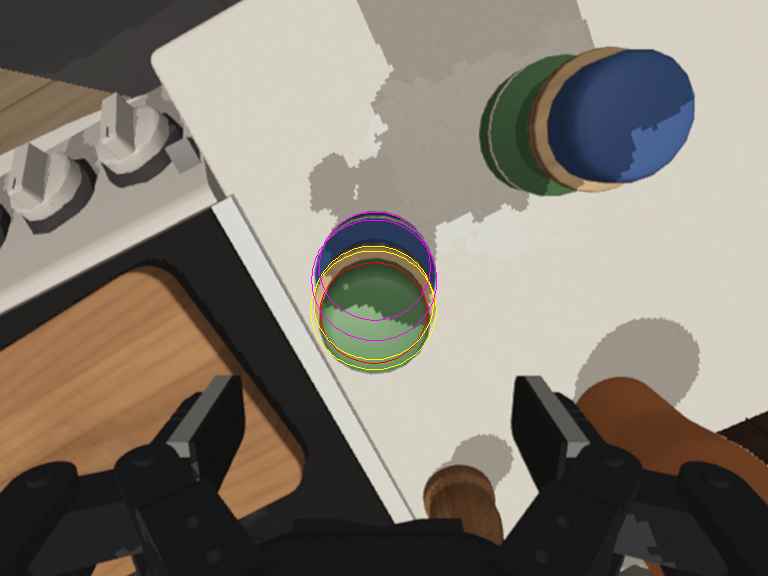

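```bash
python3 -m inch '[[[0,10,-1,0],[0,25,-1,0],[0,42,-1,0],[0,58,-1,0],[0,74,-1,0],[0,87,-1,0],[0,96,-1,0],[0,101,-1,0],[0,101,-1,0],[0,101,-1,0]]]' 85
python3 - <<'E'
from h import *
s=env.get_state(); print(s["tcp_pos"],s["wrist_force"])
cv2.imwrite("pics/w3.png",env.read_camera("wrist"))
crop(env.read_camera("side"),240,200,420,320,4,"pics/s3.png")
E
```

```text
clock: 3.25
tcp_pos: [0.4353, 0.1855, 0.0687]
orientation: [0.689, -0.689, 0.157, -0.158]
wrist_force: [0.2, -0.4, 0.2]
finger_gap: 0.0851
[0.43530828 0.18552789 0.06872428] [ 0.234232   -0.41554444  0.21261247]
```

View pics/w3.png

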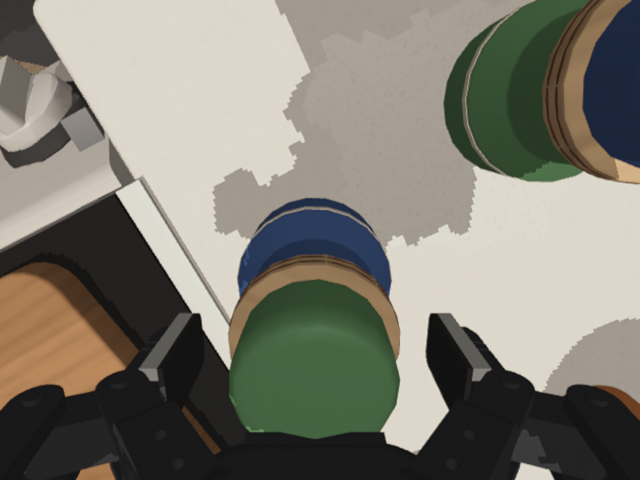

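View pics/s3.png

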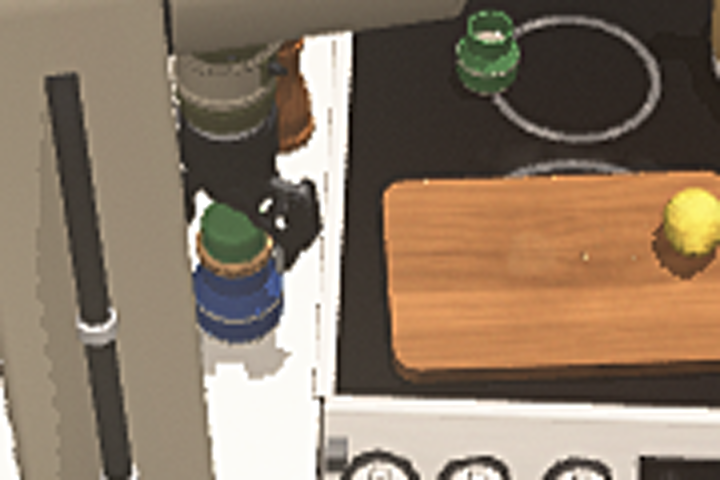

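```bash
python3 -m inch '[[[0,0,0,0],[0,0,0,0],[0,0,0,0],[0,0,0,0],[0,0,0,0],[0,0,0,0]]]' 55 40
python3 - <<'E'
from h import *
s=env.get_state(); print(s["tcp_pos"],s["wrist_force"],s["finger_gap"])
cv2.imwrite("pics/w4.png",env.read_camera("wrist"))
crop(env.read_camera("side"),260,220,360,310,6,"pics/s4.png")
E
```

```text
clock: 3.95
tcp_pos: [0.4352, 0.1855, 0.0691]
orientation: [0.689, -0.689, 0.157, -0.158]
wrist_force: [-2.0, -0.2, 5.1]
finger_gap: 0.0605
[0.43523914 0.18546563 0.06907666] [-1.99367966 -0.24673946  5.14353368] 0.0605130902081448
```

View pics/w4.png

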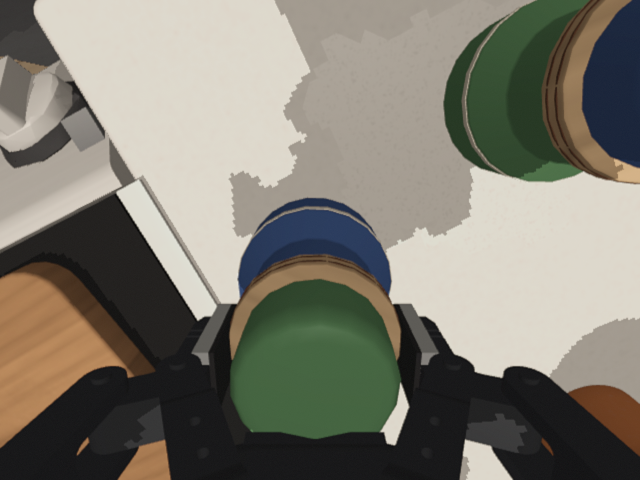

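View pics/s4.png

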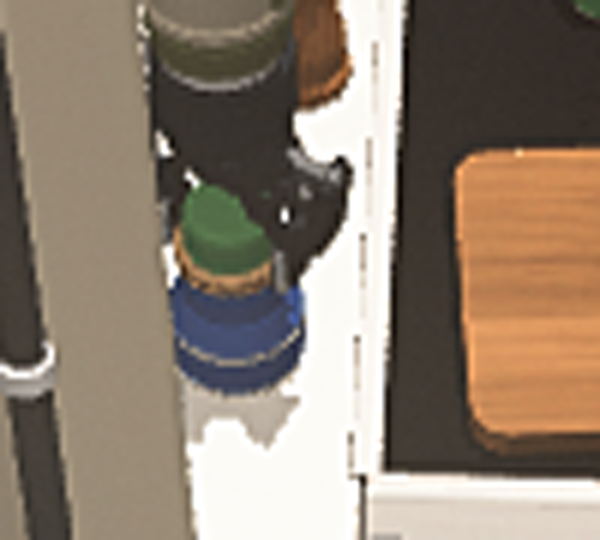

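```bash
python3 -m inch '[[[0,-2,0,0],[0,-6,0,0],[0,-12,0,0],[0,-20,0,0],[0,-30,0,0],[0,-40,0,0],[0,-48,0,0],[0,-54,0,0],[0,-58,0,0],[0,-60,0,0]]]'
python3 - <<'E'
from h import *
s=env.get_state(); print(s["tcp_pos"],s["wrist_force"],s["finger_gap"])
cv2.imwrite("pics/w5.png",env.read_camera("wrist"))
crop(env.read_camera("side"),230,200,380,320,5,"pics/s5.png")
E
```

```text
clock: 5.05
tcp_pos: [0.435, 0.1854, 0.1287]
orientation: [0.689, -0.689, 0.158, -0.158]
wrist_force: [-0.9, 0.6, -1.7]
finger_gap: 0.0608
[0.43502257 0.18543036 0.128723  ] [-0.87738879  0.55814704 -1.67935619] 0.06078198996600772
```

View pics/w5.png

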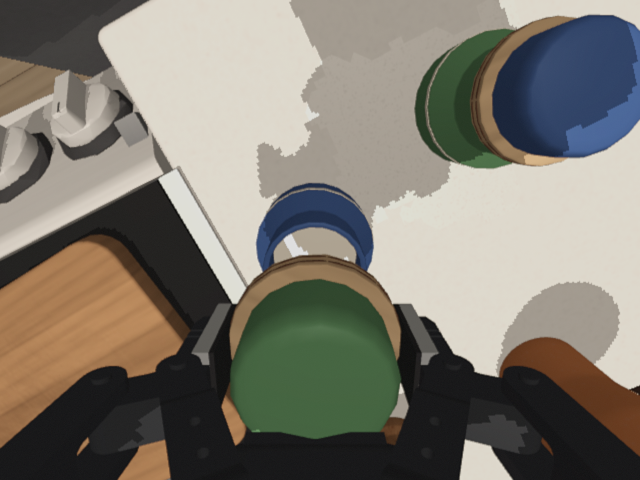

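View pics/s5.png

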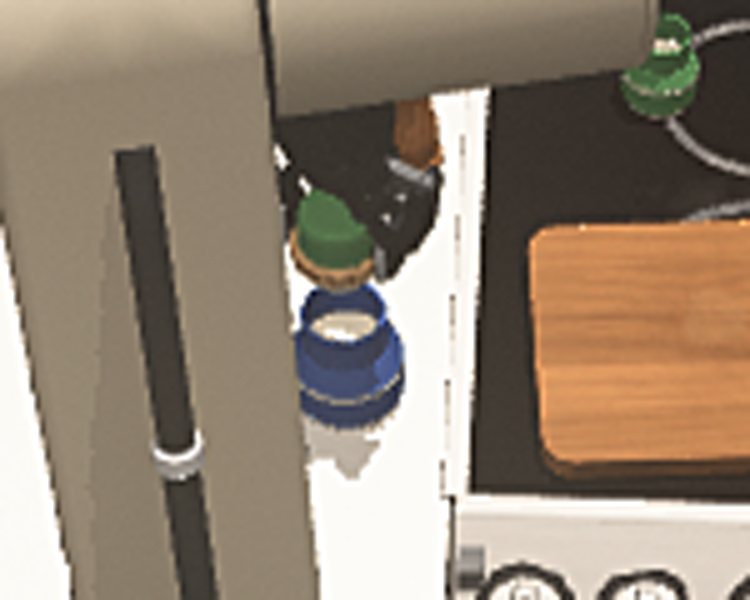

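```bash
python3 -m inch '[[[2,0,-3,0],[7,0,-10,0],[15,0,-23,0],[26,0,-39,0],[38,0,-58,0],[51,0,-77,0],[64,0,-97,0],[76,0,-115,0],[86,0,-130,0],[94,0,-142,0]]]'; python3 -m inch '[[[4,0,-7,0],[7,0,-11,0],[9,0,-14,0],[9,0,-14,0],[9,0,-14,0]]]'
python3 - <<'E'
from h import *
s=env.get_state(); print(s["tcp_pos"],s["wrist_force"],s["finger_gap"])
cv2.imwrite("pics/w6.png",env.read_camera("wrist"))
crop(env.read_camera("side"),280,180,440,300,5,"pics/s6.png")
E
```

```text
clock: 6.15
tcp_pos: [0.4576, 0.0149, 0.128]
orientation: [-0.689, 0.689, -0.158, 0.158]
wrist_force: [-0.4, 0.0, -1.6]
finger_gap: 0.0603
clock: 6.65
tcp_pos: [0.4597, 0.0005, 0.1283]
orientation: [0.689, -0.689, 0.158, -0.157]
wrist_force: [-0.1, 0.1, -2.4]
finger_gap: 0.0605
[0.45968334 0.00053196 0.12825835] [-0.05508729  0.1397117  -2.44634286] 0.06051951922298325
```

View pics/w6.png

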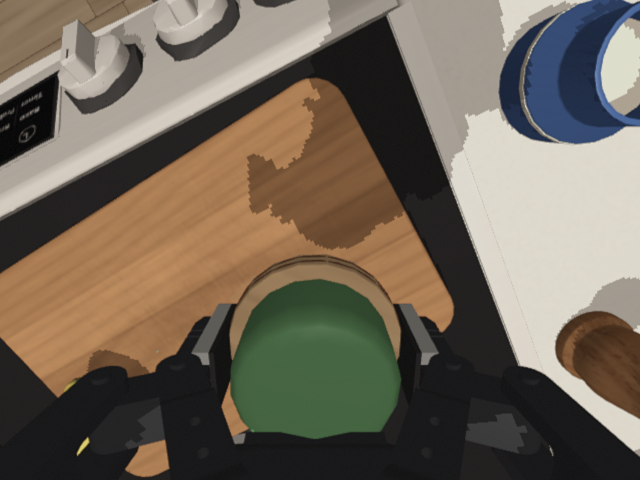

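View pics/s6.png

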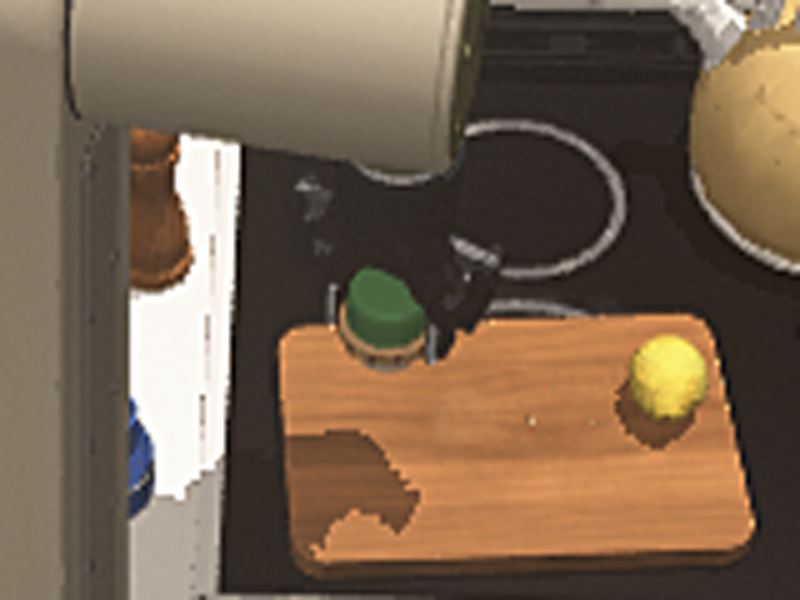

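```bash
python3 -m inch '[[[0,3,0,0],[0,10,0,0],[0,22,0,0],[0,36,0,0],[0,50,0,0],[0,62,0,0],[0,69,0,0],[0,73,0,0],[0,74,0,0],[0,74,0,0]]]';python3 -m inch '[[[0,2,0,0],[0,4,0,0],[0,6,0,0],[0,8,0,0],[0,10,0,0],[0,12,0,0],[0,12,0,0]]]'
python3 - <<'E'
from h import *
s=env.get_state(); print(s["tcp_pos"],s["wrist_force"],s["finger_gap"])
crop(env.read_camera("side"),280,180,440,300,5,"pics/s7.png")
E
```

```text
clock: 7.75
tcp_pos: [0.46, 0.0001, 0.0545]
orientation: [0.689, -0.689, 0.158, -0.158]
wrist_force: [0.2, -0.2, -1.6]
finger_gap: 0.0605
clock: 8.45
tcp_pos: [0.4596, 0.0002, 0.042]
orientation: [0.689, -0.689, 0.158, -0.157]
wrist_force: [-0.7, 0.8, -1.7]
finger_gap: 0.0603
[4.59557581e-01 2.07206497e-04 4.19739222e-02] [-0.68823183  0.75098934 -1.6750383 ] 0.06033909335665759
```

View pics/s7.png

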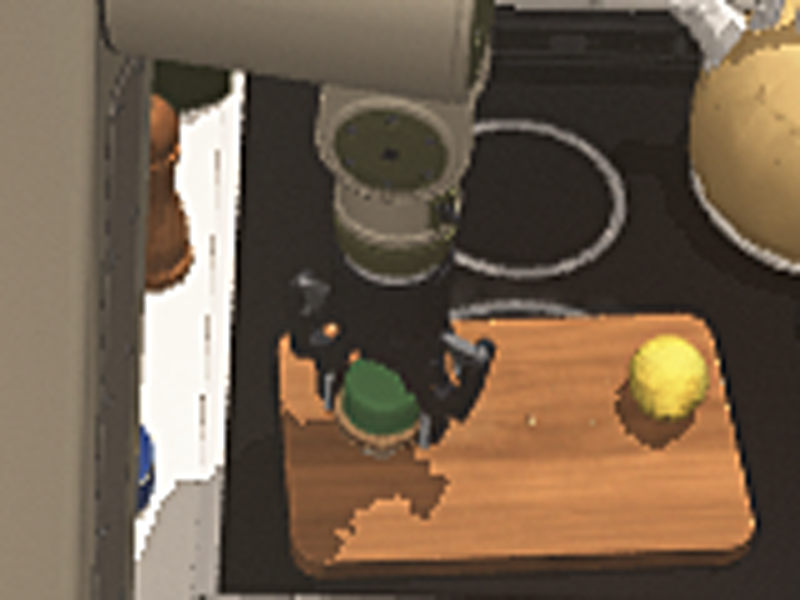

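```bash
python3 -m inch '[[[0,2,0,0],[0,4,0,0],[0,6,0,0],[0,7,0,0],[0,8,0,0],[0,8,0,0],[0,8,0,0]]]';python3 -m inch '[[[0,1,0,0],[0,2,0,0],[0,3,0,0],[0,3,0,0],[0,3,0,0]]]'
```

```text
clock: 9.2
tcp_pos: [0.4598, 0.0001, 0.0343]
orientation: [0.689, -0.689, 0.158, -0.158]
wrist_force: [1.1, -0.1, -2.0]
finger_gap: 0.0609
clock: 9.7
tcp_pos: [0.4598, 0.0002, 0.0313]
orientation: [0.689, -0.689, 0.158, -0.158]
wrist_force: [-0.3, 0.4, -2.0]
finger_gap: 0.0605
```

```bash
python3 -m inch '[[[0,1,0,0],[0,2,0,0],[0,3,0,0],[0,3,0,0]]]';python3 -m inch '[[[0,1,0,0],[0,2,0,0],[0,2,0,0]]]'
```

```text
clock: 10.1
tcp_pos: [0.46, 0.0001, 0.0309]
orientation: [-0.689, 0.689, -0.157, 0.158]
wrist_force: [-10.3, 1.6, 26.4]
finger_gap: 0.0605
clock: 10.4
tcp_pos: [0.4601, 0.0001, 0.0308]
orientation: [-0.689, 0.689, -0.157, 0.158]
wrist_force: [-15.8, 1.6, 44.9]
finger_gap: 0.0609
```

```bash
python3 -m inch '[[[0,-3,0,0],[0,-4.5,0,0],[0,-4.5,0,0]]]'
```

```text
clock: 10.7
tcp_pos: [0.4602, 0.0001, 0.0311]
orientation: [0.689, -0.689, 0.157, -0.158]
wrist_force: [-1.7, -0.6, 8.5]
finger_gap: 0.0604
```

```bash
python3 -m inch '[[[0,-0.5,0,0],[0,-0.5,0,0],[0,-0.5,0,0],[0,-0.5,0,0],[0,-0.5,0,0]]]' 85
python3 - <<'E'
from h import *
s=env.get_state(); print(s["tcp_pos"],s["wrist_force"],s["finger_gap"])
cv2.imwrite("pics/w8.png",env.read_camera("wrist"))
crop(env.read_camera("side"),280,180,440,300,5,"pics/s8.png")
E
```

```text
clock: 11.2
tcp_pos: [0.4597, 0.0002, 0.0311]
orientation: [0.689, -0.689, 0.158, -0.158]
wrist_force: [-0.5, 0.0, -0.1]
finger_gap: 0.0849
[4.59745767e-01 1.60882784e-04 3.11055135e-02] [-0.53517366  0.03810465 -0.09411295] 0.08488437893068425
```

View pics/w8.png

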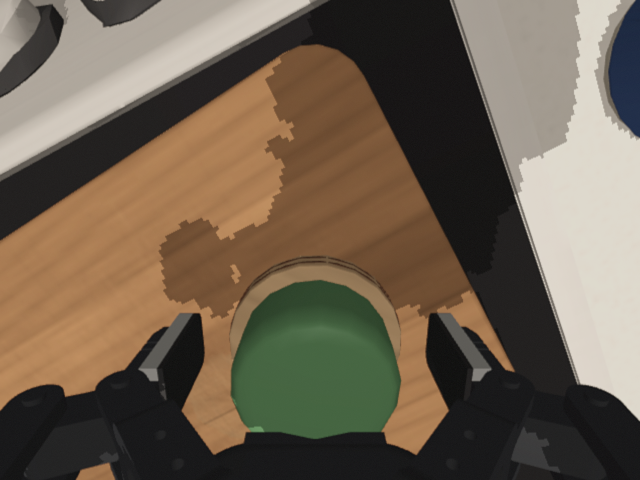

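View pics/s8.png

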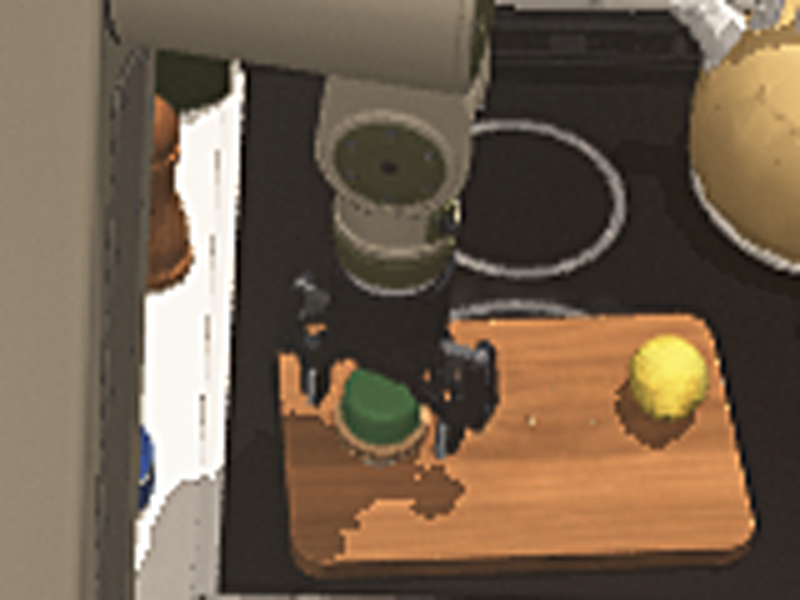

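```bash
python3 -m inch '[[[0,-5,0,0],[0,-20,0,0],[0,-45,0,0],[0,-80,0,0],[0,-110,0,0],[-8,-145,17,0],[-20,-175,45,0],[-35,-200,80,0],[-53,-220,117,0],[-70,-229,150,0]]]' 85;python3 -m inch '[[[-15,0,32,0],[-24,0,50,0],[-28,0,59,0],[-28,0,59,0],[-28,0,59,0]]]'
python3 - <<'E'
from ov import *
s=env.get_state(); i=env.read_camera("wrist"); print(s["tcp_pos"],s["clock"])
import pickle; pickle.dump(s,open("s9.pkl","wb"))
cv2.imwrite("pics/w9.png",i)
C=cam("wrist",s); c=(.435,.186)
ov(i,C,std((.401,.317))+[(c,.028,.085,(0,0,255)),(c,.0248,.085,(0,255,255)),(c,.038,.042,(255,0,255)),(c,.038,.005,(255,0,255))],(190,40,440,270),3,"pics/w9o.png")
E
```

```text
clock: 12.3
tcp_pos: [0.4627, 0.1674, 0.2631]
orientation: [0.69, -0.689, 0.156, -0.159]
wrist_force: [1.7, 0.6, 0.0]
finger_gap: 0.0849
clock: 12.8
tcp_pos: [0.4623, 0.2303, 0.2603]
orientation: [-0.689, 0.689, -0.158, 0.158]
wrist_force: [0.3, 0.3, 0.2]
finger_gap: 0.0851
[0.46234149 0.23031187 0.2602599 ] 12.8
```

View pics/w9o.png

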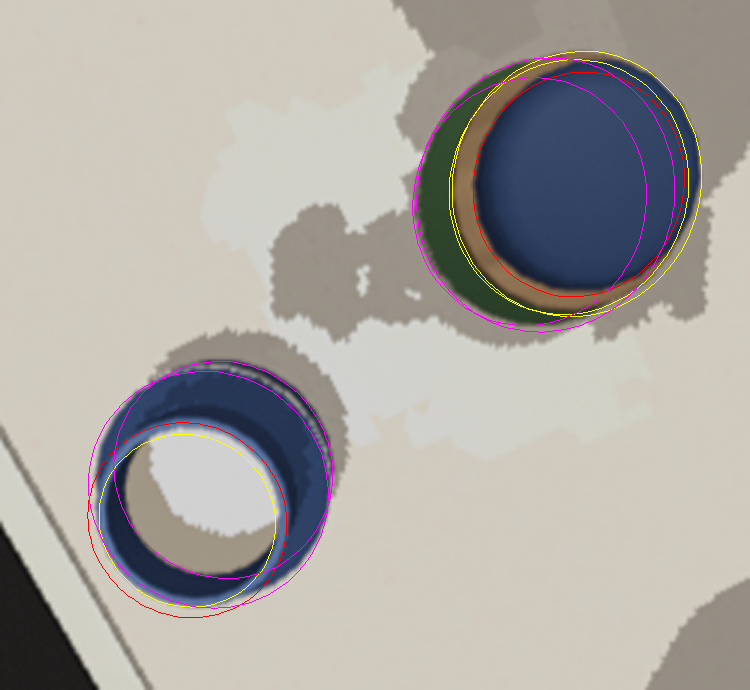

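Run:
```python
from ov import *; import pickle
s=pickle.load(open("s9.pkl","rb")); i=cv2.imread("pics/w9.png"); C=cam("wrist",s)
def it(c): return [(c,.028,.085,(0,0,255)),(c,.0248,.085,(0,255,255)),(c,.038,.042,(255,0,255)),(c,.038,.005,(255,0,255))]
ov(i,C,[],(210,150,310,250),7,"pics/z1.png")
ov(i,C,it((.4345,.189)),(210,150,310,250),7,"pics/z2.png")
cv2.imwrite("pics/z.png",cv2.resize(np.hstack([cv2.imread("pics/z1.png"),cv2.imread("pics/z2.png")]),(800,400)))
R,p=Rt(s); print(R.round(3))
```

```text
[[ 0.9   -0.     0.435]
 [-0.435 -0.     0.9  ]
 [-0.    -1.    -0.001]]
```

View pics/z1.png

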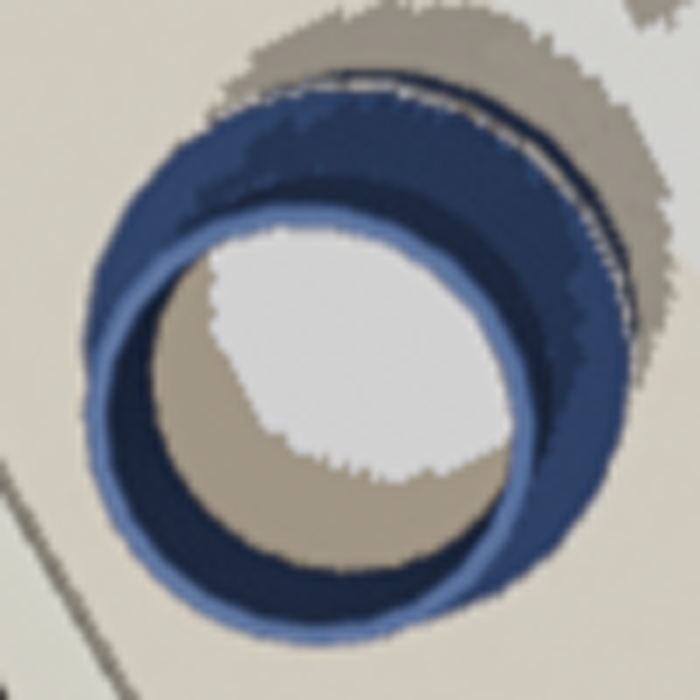

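View pics/z2.png

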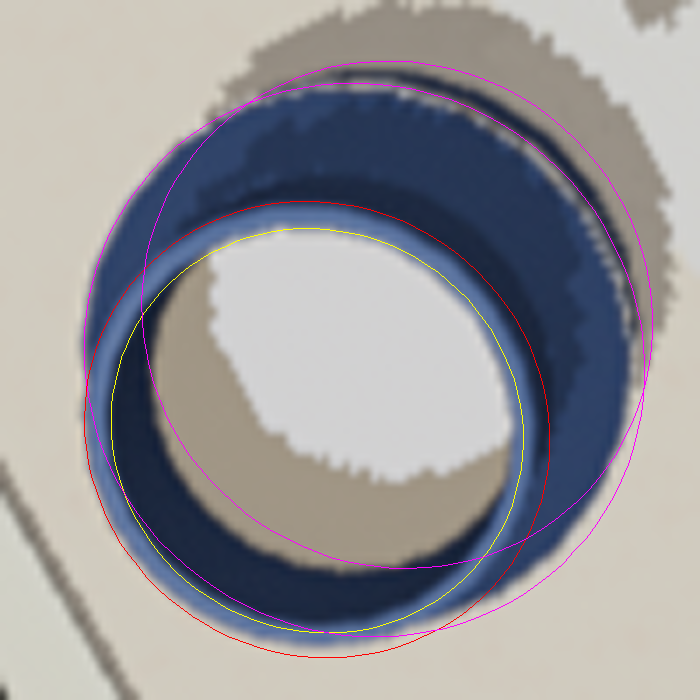

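```bash
python3 -m inch '[[[-8,0,-12,0],[-20,0,-33,0],[-28,0,-46,0],[-30,0,-50,0],[-30,0,-50,0],[-30,0,-50,0]]]'
python3 - <<'E'
from ov import *
s=env.get_state(); i=env.read_camera("wrist"); print(s["tcp_pos"],s["clock"])
import pickle; pickle.dump(s,open("s10.pkl","wb"))
cv2.imwrite("pics/w10.png",i)
C=cam("wrist",s); c=(.4335,.1885); print(proj(C,[*c,.085]))
crop(i,265,195,365,295,7,"pics/z10.png")
ov(i,C,[(c,.028,.085,(0,0,255)),(c,.0248,.085,(0,255,255)),(c,.038,.042,(255,0,255)),(c,.038,.005,(255,0,255))],(265,195,365,295),7,"pics/z10o.png")
E
```

```text
clock: 13.45
tcp_pos: [0.4145, 0.1987, 0.2605]
orientation: [0.689, -0.689, 0.158, -0.158]
wrist_force: [0.7, 0.4, -1.0]
finger_gap: 0.0845
[0.41447367 0.19873214 0.26051029] 13.45
(np.float64(312.0631785852648), np.float64(243.90989422473396))
```

View pics/z10o.png

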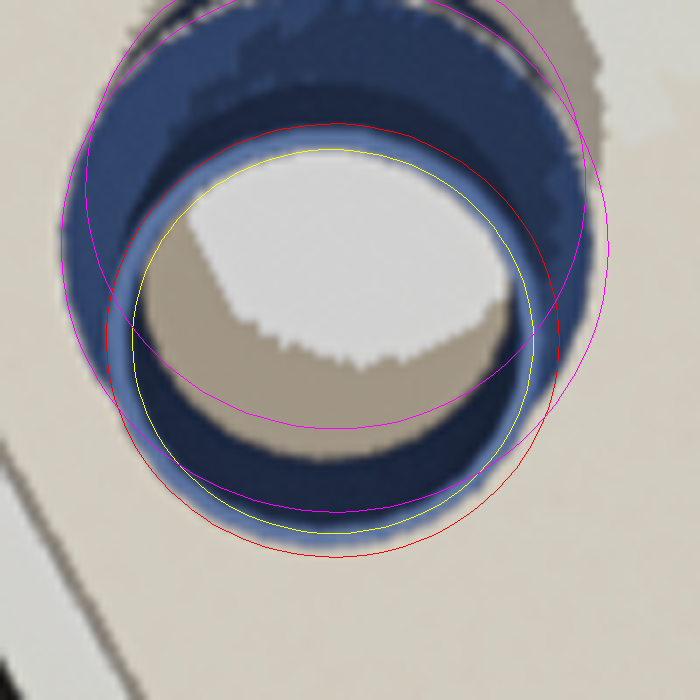

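Run:
```python
from h import *
m=env.camera_model("wrist"); M=m["mount"]
a=np.linspace(0,6.283,400)
for up in (.019,.023,.027):
  for dz in (.006,-.006):
    P=np.c_[.031*np.cos(a),np.full(400,-up-dz),.031*np.sin(a),np.ones(400)]
    q=(np.linalg.inv(M)@P.T); u=m["fx"]*q[0]/q[2]+m["cx"]; v=m["fy"]*q[1]/q[2]+m["cy"]
    print(up,dz,"u",u.min(),u.max(),"vmin",v.min(),"at u",u[v.argmin()])
i=cv2.imread("pics/w5.png"); crop(i,210,230,420,330,3.5,"pics/z5.png")
```

```text
0.019 0.006 u 222.68751511963785 399.8094506652584 vmin 269.16728526825545 at u 311.6488230991757
0.019 -0.006 u 229.92155827068802 393.1039516997751 vmin 257.25829112927215 at u 311.8962863450144
0.023 0.006 u 219.9934811957836 402.3068199615107 vmin 273.63487828031145 at u 311.5559886368401
0.023 -0.006 u 227.64013060336168 395.21842545744545 vmin 261.0003990947041 at u 311.8185271176105
0.027 0.006 u 217.1353117806048 404.9550149132296 vmin 278.3917346640569 at u 311.457143418934
0.027 -0.006 u 225.23237973851218 397.450378580481 vmin 264.96334912930735 at u 311.73617889682754
```

View pics/z5.png

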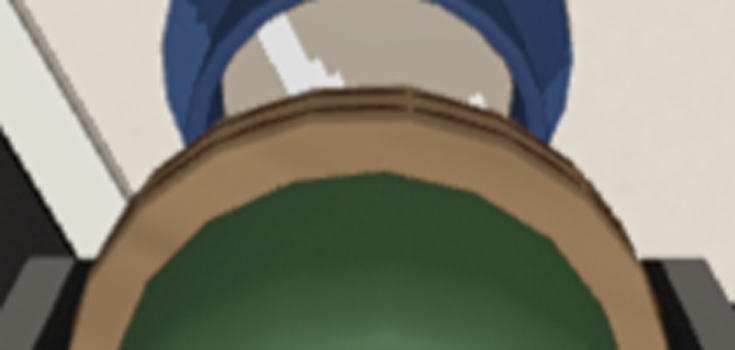

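```bash
python3 -m inch '[[[-10,0,12,0],[-30,0,36,0],[-55,0,67,0],[-75,0,91,0],[-84,0,101,0],[-86,0,103,0],[-86,0,103,0],[-86,0,103,0]]]'
python3 - <<'E'
from ov import *
s=env.get_state(); i=env.read_camera("wrist"); print(s["tcp_pos"],s["clock"])
import pickle; pickle.dump(s,open("s11.pkl","wb"))
cv2.imwrite("pics/w11.png",i)
C=cam("wrist",s); c=(.400,.3175); print(proj(C,[*c,.085]))
ov(i,C,std(c),(245,165,385,305),5,"pics/z11o.png")
ov(i,C,[],(245,165,385,305),5,"pics/z11.png")
E
```

```text
clock: 14.3
tcp_pos: [0.3813, 0.3283, 0.2602]
orientation: [-0.689, 0.689, -0.158, 0.158]
wrist_force: [0.1, 0.4, 0.1]
finger_gap: 0.0853
[0.3813294  0.32826996 0.26022047] 14.3
(np.float64(311.57798502726774), np.float64(244.0376008749701))
```

View pics/z11o.png

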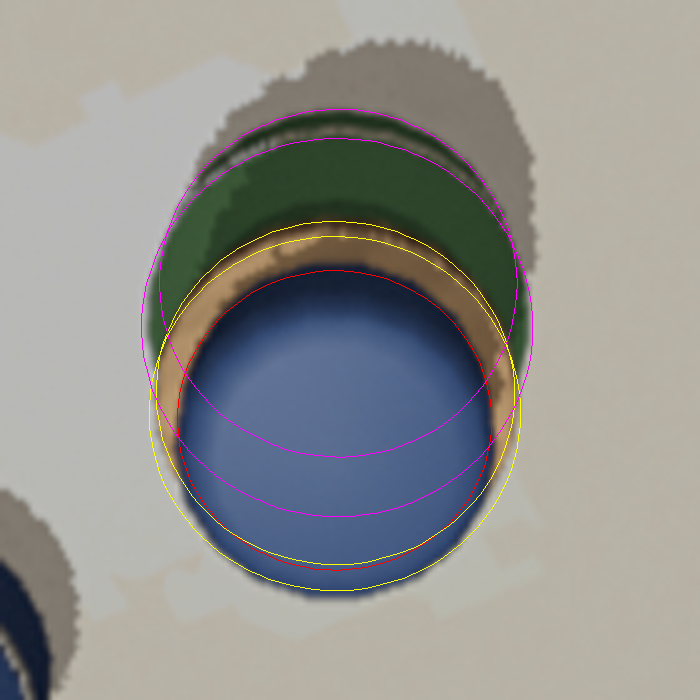

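View pics/z11.png

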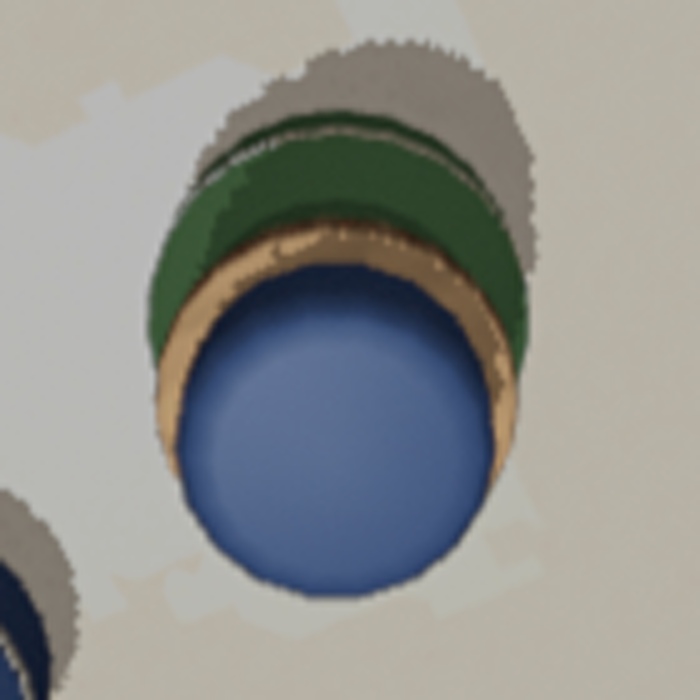

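```bash
python3 -m inch '[[[5,10,-1,0],[12,30,-2,0],[18,58,-3,0],[20,88,-3,0],[20,118,-3,0],[20,145,-3,0],[20,167,-3,0],[20,182,-3,0],[20,190,-3,0],[20,192,-3,0]]]' 85;  python3 -m inch '[[[0,0,0,0],[0,0,0,0]]]'
python3 - <<'E'
from h import *
s=env.get_state(); print(s["tcp_pos"],s["wrist_force"],s["finger_gap"])
cv2.imwrite("pics/w12.png",env.read_camera("wrist"))
E
```

```text
clock: 15.35
tcp_pos: [0.3974, 0.3167, 0.0672]
orientation: [-0.689, 0.69, -0.159, 0.158]
wrist_force: [-1.0, 0.1, -0.6]
finger_gap: 0.0851
clock: 15.55
tcp_pos: [0.3985, 0.318, 0.0692]
orientation: [0.69, -0.689, 0.157, -0.158]
wrist_force: [0.8, -0.1, 0.1]
finger_gap: 0.0847
[0.39845676 0.31795646 0.06915393] [ 0.7751528  -0.07518661  0.10957936] 0.08472919175621584
```

View pics/w12.png

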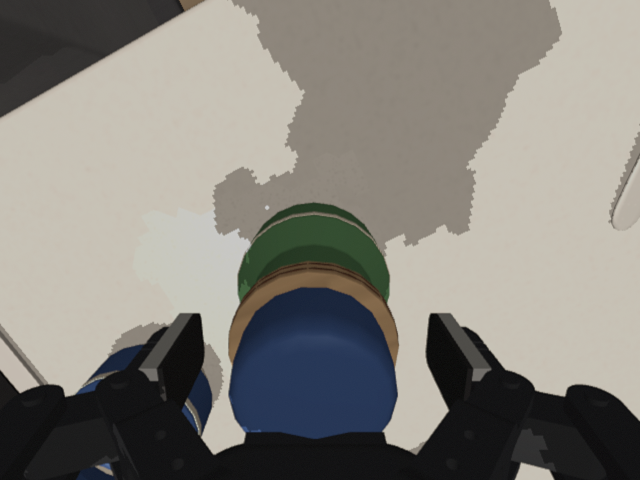

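```bash
python3 -m inch '[[[0,0.5,-0.8,0],[0,0.5,-0.8,0]]]'; python3 -m inch '[[[0,0,0,0],[0,0,0,0],[0,0,0,0],[0,0,0,0],[0,0,0,0],[0,0,0,0]]]' 55 40;  python3 -m inch '[[[0,-2,0,0],[0,-6,0,0],[0,-12,0,0],[0,-20,0,0],[0,-30,0,0],[0,-40,0,0],[0,-48,0,0],[0,-54,0,0],[0,-58,0,0],[0,-60,0,0]]]'
python3 - <<'E'
from h import *
s=env.get_state(); print(s["tcp_pos"],s["wrist_force"],s["finger_gap"])
cv2.imwrite("pics/w13.png",env.read_camera("wrist"))
E
```

```text
clock: 15.8
tcp_pos: [0.3976, 0.3171, 0.0683]
orientation: [0.69, -0.689, 0.157, -0.158]
wrist_force: [0.5, -0.1, -0.5]
finger_gap: 0.085
clock: 16.4
tcp_pos: [0.3975, 0.3171, 0.0684]
orientation: [0.689, -0.689, 0.158, -0.158]
wrist_force: [-1.6, -1.5, 4.8]
finger_gap: 0.0607
clock: 17.4
tcp_pos: [0.3975, 0.3171, 0.1283]
orientation: [0.689, -0.689, 0.158, -0.158]
wrist_force: [-1.0, -0.0, -2.3]
finger_gap: 0.0605
[0.3975118  0.31707755 0.12828935] [-0.98352637 -0.03144165 -2.25959197] 0.06046811896589505
```

View pics/w13.png

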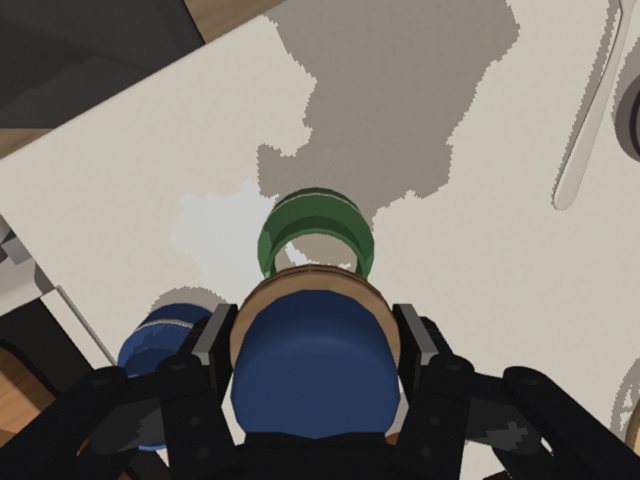

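```bash
python3 -m inch '[[[1,0,-2,0],[6,0,-8,0],[16,0,-19,0],[29,0,-34,0],[44,0,-51,0],[58,0,-68,0],[71,0,-83,0],[80,0,-94,0],[85,0,-100,0],[87,0,-102,0]]]';  python3 -m inch '[[[0,0,0,0],[0,0,0,0],[0,0,0,0]]]'
python3 - <<'E'
from h import *
s=env.get_state(); print(s["tcp_pos"],s["wrist_force"],s["finger_gap"]); R,p=Rt(s); print(R.T@p)
i=env.read_camera("wrist");cv2.imwrite("pics/w14.png",i)
a=cv2.imread("pics/w13.png")
crop(np.hstack([a[170:290,220:410],i[170:290,220:410]]),0,0,380,120,2,"pics/cmp14.png")
E
```

```text
clock: 18.45
tcp_pos: [0.4315, 0.186, 0.1277]
orientation: [-0.689, 0.689, -0.158, 0.158]
wrist_force: [-0.3, -0.6, -2.1]
finger_gap: 0.0606
clock: 18.75
tcp_pos: [0.4312, 0.1878, 0.1278]
orientation: [0.689, -0.689, 0.157, -0.157]
wrist_force: [0.1, -0.8, -1.3]
finger_gap: 0.0606
[0.43119786 0.18781963 0.12777745] [ 0.09713521 -0.78515671 -1.32106218] 0.06055112515590994
[ 0.30695973 -0.12776106  0.35635336]
```

View pics/cmp14.png

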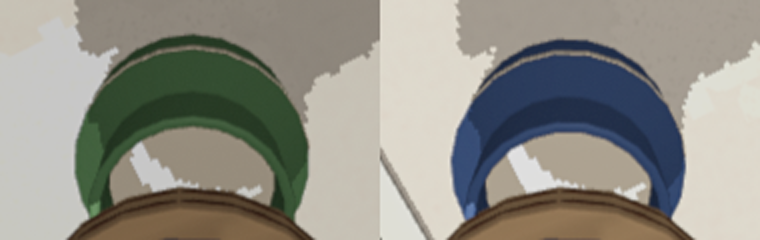

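View pics/w14.png

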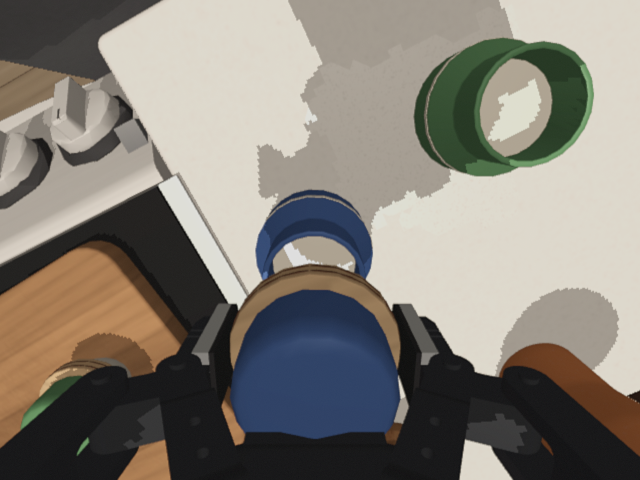

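```bash
python3 -m inch '[[[0.5,2,-0.8,0],[0.5,7,-0.8,0],[0.5,14,-0.8,0],[0.5,22,-0.8,0],[0.5,29,-0.8,0],[0.5,34,-0.8,0],[0.5,37,-0.8,0],[0.5,38,-0.8,0],[0.5,38,-0.8,0]]]';  python3 -m inch '[[[0,2,0,0],[0,4,0,0],[0,6,0,0],[0,8,0,0],[0,8,0,0]]]'
python3 - <<'E'
from h import *
s=env.get_state(); print(s["tcp_pos"],s["wrist_force"],s["finger_gap"]); R,p=Rt(s); print(R.T@p)
i=env.read_camera("wrist");cv2.imwrite("pics/w15.png",i)
E
```

```text
clock: 19.7
tcp_pos: [0.4315, 0.1864, 0.0897]
orientation: [0.689, -0.689, 0.158, -0.158]
wrist_force: [-0.2, -0.2, -1.9]
finger_gap: 0.0605
clock: 20.2
tcp_pos: [0.4312, 0.1863, 0.0815]
orientation: [-0.689, 0.689, -0.158, 0.158]
wrist_force: [-0.2, 0.5, -2.1]
finger_gap: 0.0604
[0.43121901 0.18631271 0.08149308] [-0.15322985  0.45403815 -2.12917232] 0.060367505729991715
[ 0.30727309 -0.08171633  0.35525917]
```

View pics/w15.png

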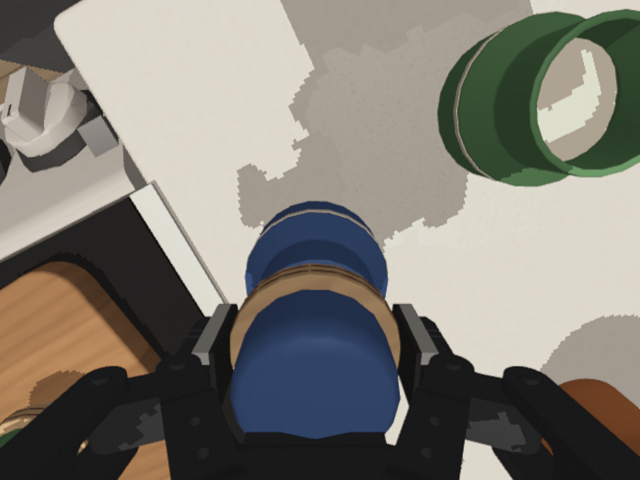

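```bash
python3 -m inch '[[[0,2,0.4,0],[0,4,0.4,0],[0,6,0.4,0],[0,8,0.4,0],[0,9,0.4,0],[0,9,0.4,0]]]';  python3 -m inch '[[[0,1,0,0],[0,2,0,0],[0,3,0,0],[0,3,0,0]]]'
```

```text
clock: 20.85
tcp_pos: [0.4315, 0.1867, 0.0726]
orientation: [-0.689, 0.689, -0.158, 0.158]
wrist_force: [0.5, 0.1, -1.9]
finger_gap: 0.0606
clock: 21.25
tcp_pos: [0.4315, 0.1867, 0.0697]
orientation: [-0.689, 0.689, -0.158, 0.158]
wrist_force: [-0.3, 0.5, -2.6]
finger_gap: 0.0606
```

```bash
python3 -m inch '[[[0,0.7,0,0],[0,1.4,0,0],[0,1.4,0,0]]]'
```

```text
clock: 21.55
tcp_pos: [0.4317, 0.1868, 0.0685]
orientation: [0.689, -0.689, 0.158, -0.158]
wrist_force: [0.4, 0.4, -1.1]
finger_gap: 0.0606
```

```bash
python3 -m inch '[[[0,0.7,0,0],[0,0.7,0,0]]]'
python3 - <<'E'
from h import *
i=env.read_camera("wrist");cv2.imwrite("pics/w16.png",i)
E
```

```text
clock: 21.75
tcp_pos: [0.4317, 0.1868, 0.0684]
orientation: [0.689, -0.689, 0.158, -0.158]
wrist_force: [-2.1, -0.4, 5.7]
finger_gap: 0.0608
```

View pics/w16.png

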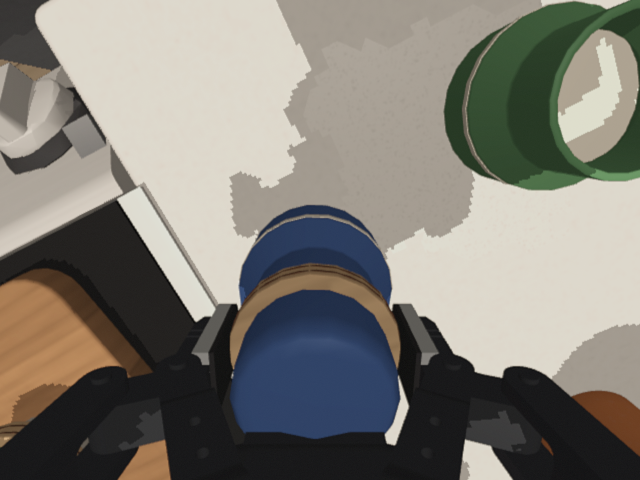

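Seated: contact force rises at TCP 68.4 mm, the seated height. Release and back off, then view from above.

```bash
python3 -m inch '[[[0,0,0,0],[0,0,0,0],[0,0,0,0],[0,0,0,0]]]' 85;  python3 -m inch '[[[0,-4,0,0],[0,-15,0,0],[0,-35,0,0],[0,-62,0,0],[0,-90,0,0],[0,-120,0,0],[-6,-148,3,0],[-14,-172,8,0],[-20,-187,11,0],[-22,-192,12,0]]]'; python3 -m inch '[[[0,0,0,0],[0,0,0,0]]]'
python3 - <<'E'
from ov import *
s=env.get_state(); i=env.read_camera("wrist"); print(s["tcp_pos"],s["clock"])
import pickle; pickle.dump(s,open("s17.pkl","wb"))
cv2.imwrite("pics/w17.png",i)
crop(env.read_camera("scene"),260,240,390,360,5,"pics/sc17.png")
E
```

```text
clock: 22.2
tcp_pos: [0.4317, 0.1868, 0.0677]
orientation: [0.689, -0.689, 0.158, -0.158]
wrist_force: [0.9, -0.1, 0.4]
finger_gap: 0.0849
clock: 23.2
tcp_pos: [0.4176, 0.2078, 0.2625]
orientation: [0.69, -0.689, 0.156, -0.159]
wrist_force: [0.0, -0.6, 0.0]
finger_gap: 0.0851
clock: 23.4
tcp_pos: [0.4168, 0.2069, 0.2591]
orientation: [-0.689, 0.689, -0.158, 0.157]
wrist_force: [0.2, 0.5, 0.3]
finger_gap: 0.0852
[0.41680052 0.20687762 0.25914337] 23.4
```

View pics/w17.png

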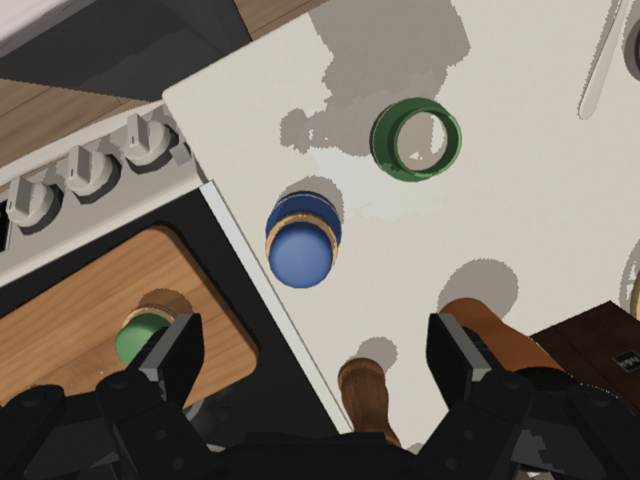

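View pics/sc17.png

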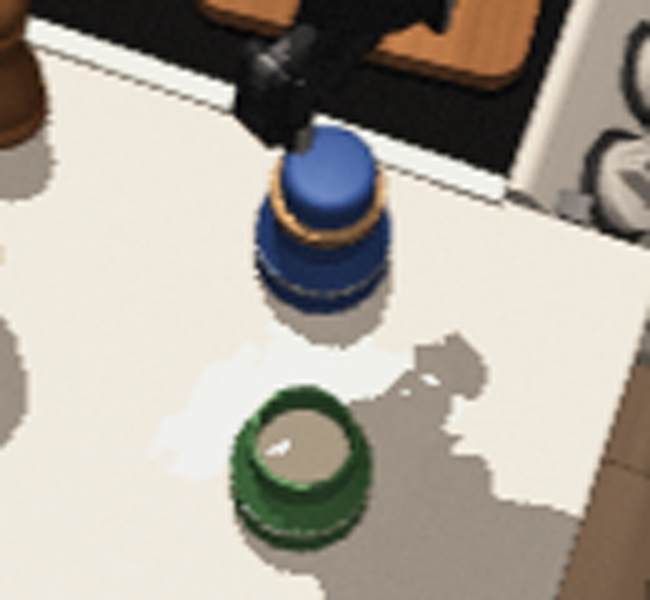

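```bash
python3 -m inch '[[[-10,0,12,0],[-30,0,34,0],[-55,0,62,0],[-75,0,84,0],[-83,0,92,0],[-85,0,94,0],[-85,0,94,0],[-85,0,94,0]]]'
python3 - <<'E'
from ov import *
s=env.get_state(); i=env.read_camera("wrist"); print(s["tcp_pos"],s["clock"])
import pickle; pickle.dump(s,open("s18.pkl","wb"))
cv2.imwrite("pics/w18.png",i); R,p=Rt(s); print(R.T@p)
C=cam("wrist",s); c=(.400,.3175); print(proj(C,[*c,.085]))
ov(i,C,[(c,.028,.085,(0,0,255)),(c,.0248,.085,(0,255,255)),(c,.038,.042,(255,0,255)),(c,.038,.005,(255,0,255))],(265,195,365,295),7,"pics/z18o.png")
E
```

```text
clock: 24.3
tcp_pos: [0.3816, 0.3278, 0.2595]
orientation: [-0.689, 0.689, -0.158, 0.158]
wrist_force: [0.8, 0.4, -0.1]
finger_gap: 0.0851
[0.38164009 0.32775445 0.25949816] 24.3
[ 0.20066376 -0.25980311  0.46113754]
(np.float64(311.99374057458056), np.float64(243.74942841955294))
```

View pics/z18o.png

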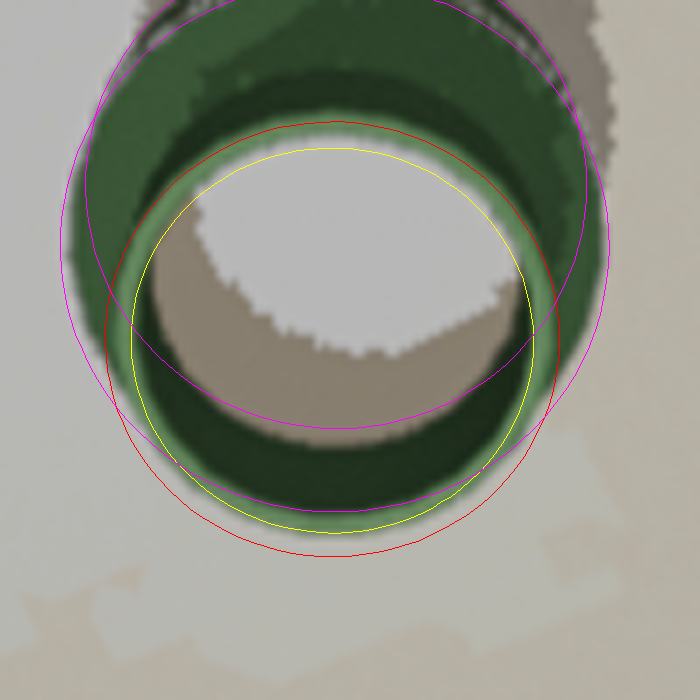

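```bash
python3 -m inch '[[[8,0,-10,0],[26,0,-32,0],[50,0,-62,0],[77,0,-96,0],[105,0,-131,0],[133,0,-166,0],[160,0,-199,0],[184,0,-229,0],[201,0,-250,0],[210,0,-261,0]]]' 85; python3 -m inch '[[[0,5,0,0],[0,20,0,0],[0,40,0,0],[0,60,0,0],[0,75,0,0],[0,80,0,0],[0,80,0,0],[0,80,0,0]]]'
python3 - <<'E'
from ov import *
s=env.get_state(); i=env.read_camera("wrist"); print(s["tcp_pos"],s["clock"])
cv2.imwrite("pics/w19.png",i)
E
```

```text
clock: 25.35
tcp_pos: [0.4569, -0.0008, 0.2598]
orientation: [-0.689, 0.689, -0.159, 0.159]
wrist_force: [0.9, 0.7, 0.2]
finger_gap: 0.0848
clock: 26.15
tcp_pos: [0.4572, 0.0028, 0.1803]
orientation: [0.689, -0.689, 0.157, -0.158]
wrist_force: [0.1, 0.5, 0.6]
finger_gap: 0.0852
[0.45719721 0.00278997 0.18031684] 26.15
```

View pics/w19.png

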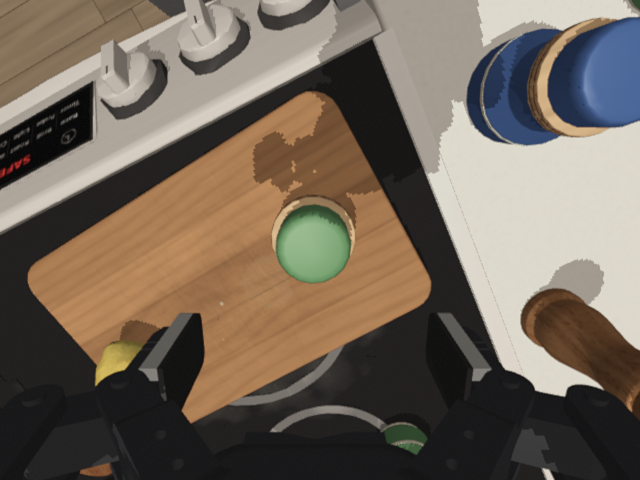

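```bash
python3 -m inch '[[[0,6,-1,0],[0,20,-1,0],[0,42,-1,0],[0,68,-1,0],[0,94,-1,0],[0,116,-1,0],[0,132,-1,0],[0,142,-1,0],[0,147,-1,0],[0,148.5,-1,0]]]' 85; python3 -m inch '[[[0,0,0,0],[0,0,0,0]]]'
python3 - <<'E'
from ov import *
s=env.get_state(); i=env.read_camera("wrist"); print(s["tcp_pos"],s["clock"])
cv2.imwrite("pics/w20.png",i)
E
```

```text
clock: 27.2
tcp_pos: [0.4567, 0.0014, 0.0311]
orientation: [0.689, -0.689, 0.158, -0.158]
wrist_force: [0.2, -1.1, -0.2]
finger_gap: 0.0851
clock: 27.4
tcp_pos: [0.4573, 0.0014, 0.0319]
orientation: [0.689, -0.689, 0.157, -0.158]
wrist_force: [-0.5, -0.4, 0.0]
finger_gap: 0.0848
[0.45729393 0.00137728 0.03193374] 27.4
```

View pics/w20.png

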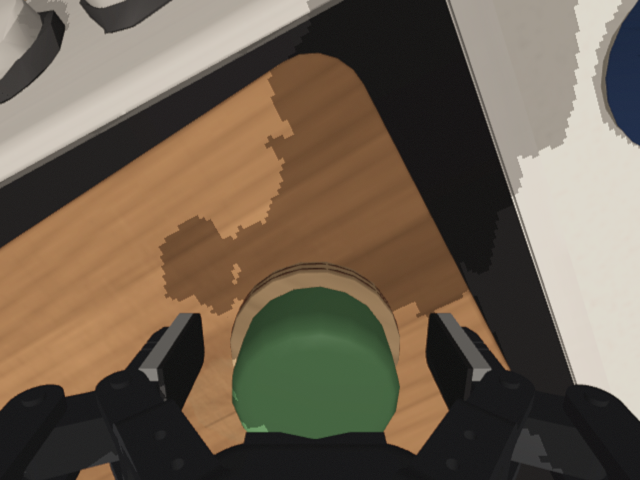

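Well centred (ring 230–400, top at v≈263). Grip and lift.

```bash
python3 -m inch '[[[0,0.5,0,0],[0,0.5,0,0],[0,0.5,0,0],[0,0.5,0,0],[0,0.5,0,0],[0,0.5,0,0]]]' 55 40;  python3 -m inch '[[[0,-2,0,0],[0,-6,0,0],[0,-14,0,0],[0,-26,0,0],[0,-42,0,0],[0,-58,0,0],[0,-74,0,0],[0,-86,0,0],[0,-94,0,0],[0,-98,0,0]]]'
python3 - <<'E'
from h import *
s=env.get_state(); R,p=Rt(s); print(R.T@p)
cv2.imwrite("pics/w21.png",env.read_camera("wrist"))
E
```

```text
clock: 28.05
tcp_pos: [0.4569, 0.0015, 0.0314]
orientation: [0.689, -0.689, 0.157, -0.158]
wrist_force: [-1.0, 0.2, 5.7]
finger_gap: 0.0607
clock: 29.05
tcp_pos: [0.457, 0.0014, 0.1297]
orientation: [0.689, -0.689, 0.157, -0.158]
wrist_force: [-0.1, 0.1, -2.1]
finger_gap: 0.0605
[ 0.41106083 -0.12908424  0.20000841]
```

View pics/w21.png

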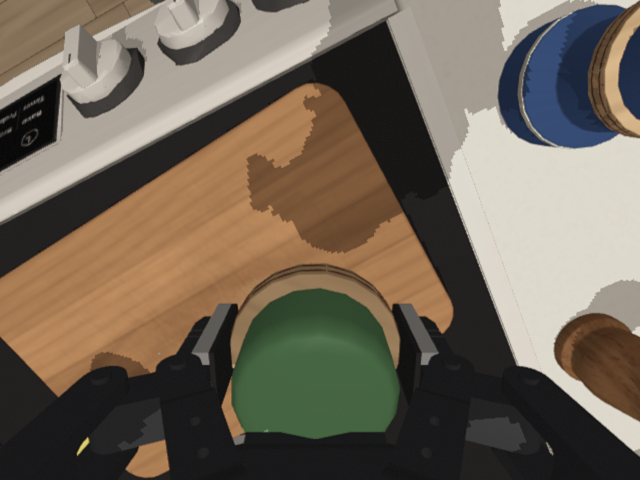

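```bash
python3 -m inch '[[[0,-3,0,0],[0,-12,0,0],[0,-28,0,0],[0,-46,0,0],[-2,-62,3,0],[-6,-73,8,0],[-14,-79,18,0],[-25,-80,33,0],[-39,-80,52,0],[-55,-80,73,0]]]';  python3 -m inch '[[[-18,0,24,0],[-37,0,50,0],[-56,0,76,0],[-75,0,102,0],[-93,0,126,0],[-109,0,147,0],[-122,0,165,0],[-131,0,177,0],[-136,0,184,0],[-137,0,186,0]]]'; python3 -m inch '[[[0,0,0,0],[0,0,0,0],[0,0,0,0]]]'
python3 - <<'E'
from h import *
s=env.get_state(); R,p=Rt(s); print(R.T@p)
E
```

```text
clock: 30.1
tcp_pos: [0.438, 0.0924, 0.2084]
orientation: [0.689, -0.689, 0.158, -0.158]
wrist_force: [-0.4, -0.5, -2.5]
finger_gap: 0.06
clock: 31.1
tcp_pos: [0.3957, 0.3188, 0.2084]
orientation: [-0.689, 0.69, -0.157, 0.157]
wrist_force: [0.2, 0.1, -1.9]
finger_gap: 0.0604
clock: 31.4
tcp_pos: [0.3965, 0.3175, 0.2088]
orientation: [-0.689, 0.689, -0.158, 0.158]
wrist_force: [-0.5, -0.5, -2.1]
finger_gap: 0.0606
[ 0.21848452 -0.20877311  0.4585685 ]
```

```bash
python3 -m inch '[[[1,3,0,0],[1,10,0,0],[1,22,0,0],[1,37,0,0],[1,52,0,0],[1,65,0,0],[1,74,0,0],[1,79,0,0],[1,81,0,0],[1,81,0,0]]]'
python3 - <<'E'
from h import *
s=env.get_state(); R,p=Rt(s); print(R.T@p)
i=env.read_camera("wrist");cv2.imwrite("pics/w22.png",i)
a=cv2.imread("pics/w14.png")
crop(np.hstack([a[170:290,220:410],i[170:290,220:410]]),0,0,380,120,2,"pics/cmp22.png")
E
```

```text
clock: 32.4
tcp_pos: [0.3972, 0.3178, 0.1277]
orientation: [0.689, -0.689, 0.158, -0.158]
wrist_force: [-0.5, -1.0, -0.9]
finger_gap: 0.0606
[ 0.2195481  -0.12761421  0.45890947]
```

View pics/cmp22.png

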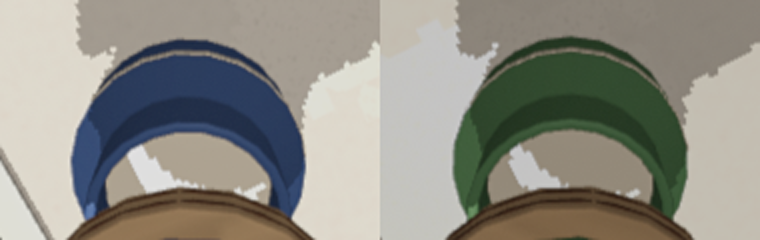

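```bash
python3 -m inch '[[[0,2,-0.3,0],[0,7,-0.3,0],[0,14,-0.3,0],[0,22,-0.3,0],[0,29,-0.3,0],[0,34,-0.3,0],[0,37,-0.3,0],[0,38,-0.3,0],[0,38,-0.3,0]]]';  python3 -m inch '[[[0,2,0,0],[0,4,0,0],[0,6,0,0],[0,8,0,0],[0,10,0,0],[0,12,0,0],[0,14,0,0],[0,16,0,0],[0,17,0,0],[0,17,0,0]]]'
```

```text
clock: 33.35
tcp_pos: [0.397, 0.3175, 0.0896]
orientation: [0.689, -0.689, 0.158, -0.158]
wrist_force: [0.2, 0.4, -1.7]
finger_gap: 0.0601
clock: 34.35
tcp_pos: [0.3969, 0.3174, 0.0725]
orientation: [-0.689, 0.689, -0.158, 0.158]
wrist_force: [0.3, 0.1, -1.9]
finger_gap: 0.0604
```

```bash
python3 -m inch '[[[0,1,0,0],[0,2,0,0],[0,2.5,0,0],[0,2.5,0,0]]]'
```

```text
clock: 34.75
tcp_pos: [0.397, 0.3175, 0.0702]
orientation: [0.689, -0.689, 0.158, -0.158]
wrist_force: [0.4, -0.5, -2.2]
finger_gap: 0.0604
```

```bash
python3 -m inch '[[[0,0.5,0,0],[0,1,0,0],[0,1,0,0]]]'
```

```text
clock: 35.05
tcp_pos: [0.3971, 0.3176, 0.0695]
orientation: [0.689, -0.689, 0.158, -0.158]
wrist_force: [-1.5, -1.1, 1.9]
finger_gap: 0.0605
```

```bash
python3 -m inch '[[[0,0.4,0,0],[0,0.4,0,0]]]'; python3 -m inch '[[[0,0,0,0],[0,0,0,0],[0,0,0,0],[0,0,0,0],[0,0,0,0]]]' 85; python3 -m inch '[[[0,-3,0,0],[0,-12,0,0],[0,-28,0,0],[0,-46,0,0],[0,-60,0,0],[0,-66,0,0],[0,-67,0,0],[0,-67,0,0]]]';python3 - <<'E'
from h import *
s=env.get_state(); R,p=Rt(s); print(R.T@p)
i=env.read_camera("wrist");cv2.imwrite("pics/w23.png",i)
i=env.read_camera("scene");cv2.imwrite("pics/sc23.png",i)
crop(i,260,240,390,360,5,"pics/sc23.png")
crop(env.read_camera("side"),240,200,400,320,5,"pics/sd23.png")
E
```

```text
clock: 35.25
tcp_pos: [0.3971, 0.3175, 0.0694]
orientation: [0.689, -0.689, 0.158, -0.158]
wrist_force: [-1.1, -0.6, 5.2]
finger_gap: 0.0602
clock: 35.75
tcp_pos: [0.3971, 0.3175, 0.0687]
orientation: [0.689, -0.689, 0.158, -0.158]
wrist_force: [-0.3, -0.0, 0.4]
finger_gap: 0.085
clock: 36.55
tcp_pos: [0.397, 0.3175, 0.1357]
orientation: [0.689, -0.689, 0.158, -0.158]
wrist_force: [-0.1, 0.9, 0.1]
finger_gap: 0.0853
[ 0.2194813  -0.13568287  0.45848692]
```

View pics/w23.png

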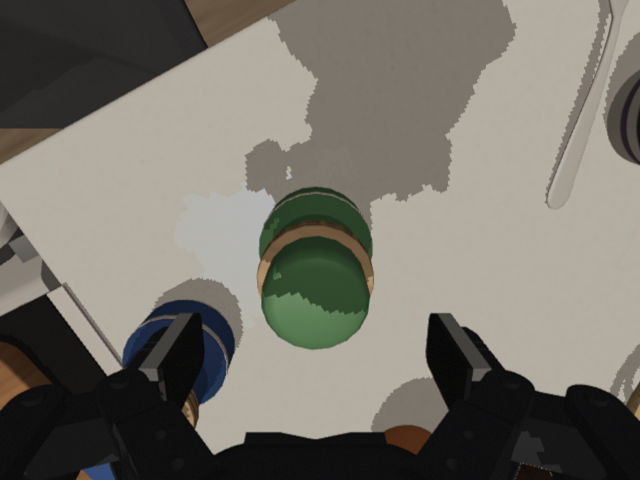

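View pics/sc23.png

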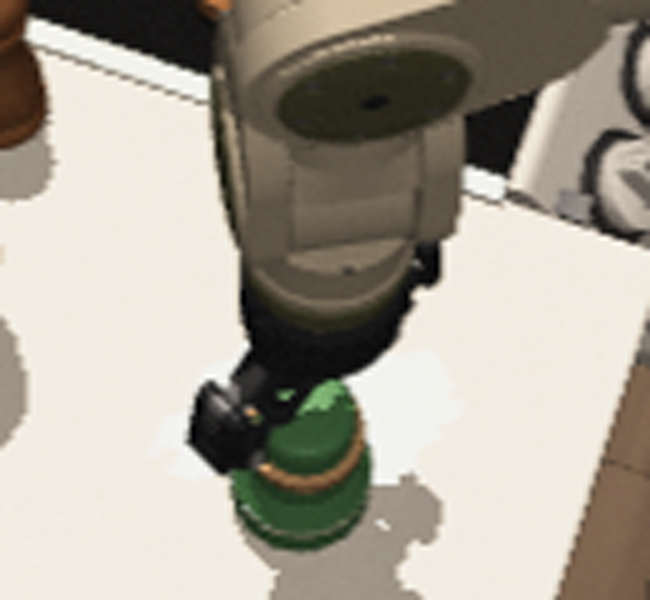

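View pics/sd23.png

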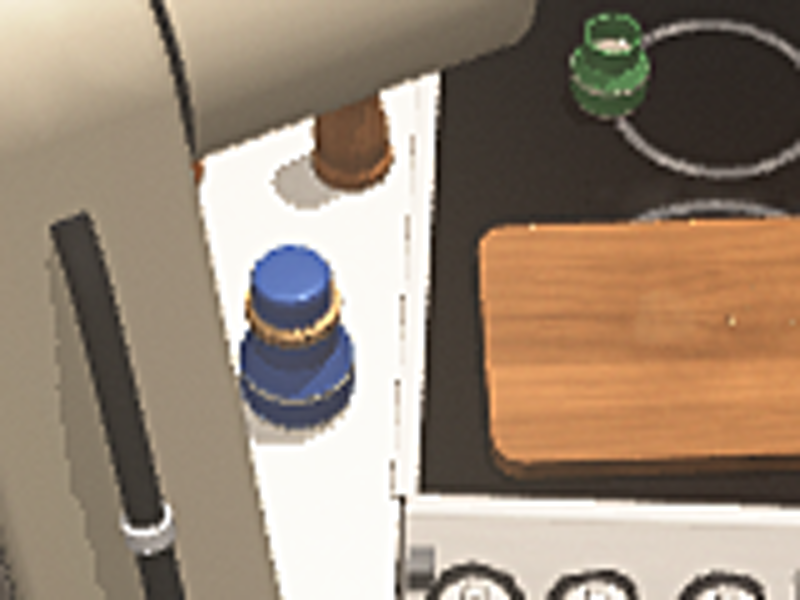

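```bash
python3 -m inch '[[[0,3,0,0],[0,10,0,0],[0,19,0,0],[0,27,0,0],[0,33,0,0],[0,36,0,0],[0,36.5,0,0],[0,36.5,0,0],[0,36.5,0,0]]]';python3 - <<'E'
from h import *
i=env.read_camera("wrist");cv2.imwrite("pics/w24.png",i)
E
```

```text
clock: 37.6
tcp_pos: [0.3973, 0.3177, 0.0996]
orientation: [0.689, -0.689, 0.158, -0.158]
wrist_force: [-0.5, 0.8, 0.7]
finger_gap: 0.0851
```

View pics/w24.png

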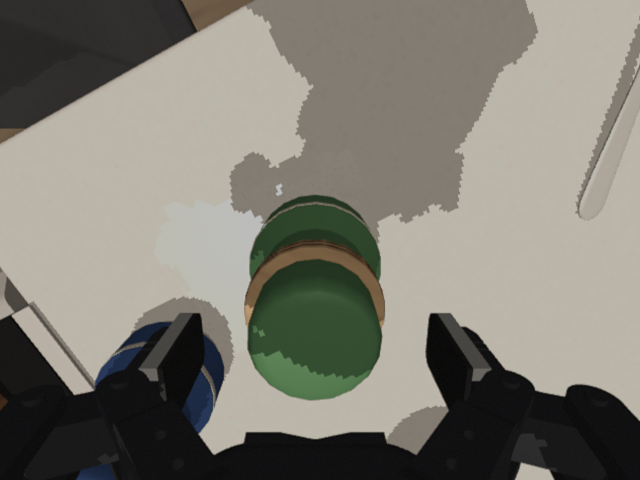

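```bash
python3 -m inch '[[[0,0,0,0],[0,0,0,0],[0,0,0,0],[0,0,0,0],[0,0,0,0],[0,0,0,0],[0,0,0,0]]]' 45 25;python3 - <<'E'
from h import *
i=env.read_camera("wrist");cv2.imwrite("pics/w25.png",i)
crop(env.read_camera("scene"),260,240,390,360,5,"pics/sc25.png")
E
```

```text
clock: 38.35
tcp_pos: [0.3972, 0.3176, 0.0999]
orientation: [0.689, -0.689, 0.158, -0.158]
wrist_force: [-1.6, -1.4, 6.2]
finger_gap: 0.0519
```

View pics/w25.png

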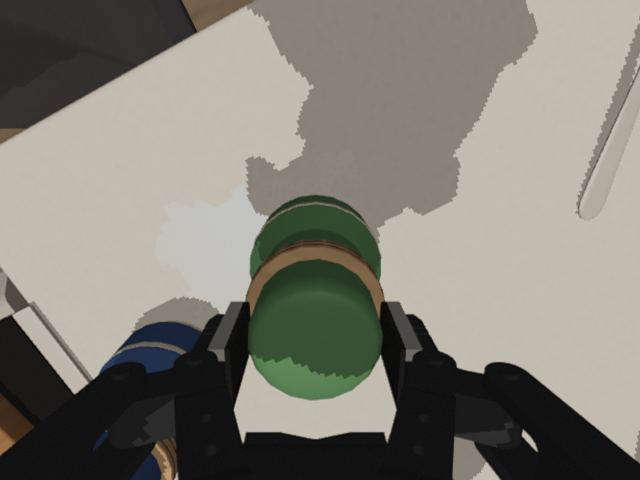

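View pics/sc25.png

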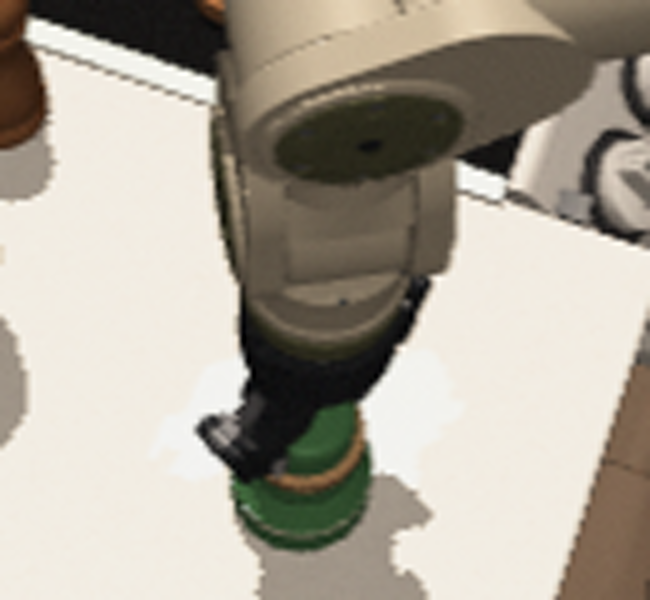

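```bash
python3 -m inch '[[[0,-1,0,0],[0,-2,0,0],[0,-4,0,0],[0,-6,0,0],[0,-9,0,0],[0,-12,0,0],[0,-16,0,0],[0,-20,0,0],[0,-23,0,0],[0,-25,0,0]]]';python3 - <<'E'
from h import *
i=env.read_camera("wrist");cv2.imwrite("pics/w26.png",i)
E
```

```text
clock: 39.45
tcp_pos: [0.3972, 0.3176, 0.1248]
orientation: [0.689, -0.689, 0.158, -0.158]
wrist_force: [0.8, 0.2, -0.6]
finger_gap: 0.0518
```

View pics/w26.png

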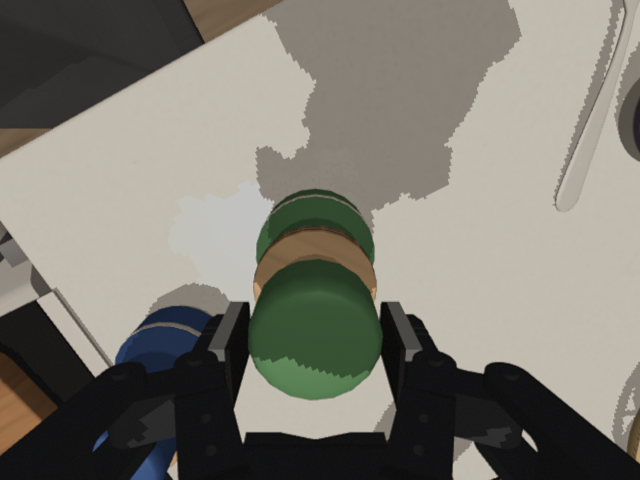

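Only the cap comes up (weight −0.6 N); the lid stays on the caddy. On up to about 10 cm.

```bash
python3 -m inch '[[[0,-3,0,0],[0,-9,0,0],[0,-18,0,0],[0,-29,0,0],[0,-41,0,0],[0,-53,0,0],[0,-63,0,0],[0,-71,0,0],[0,-75,0,0],[0,-77,0,0]]]';python3 -m inch '[[[0,0,0,0],[0,0,0,0],[0,0,0,0]]]'
python3 - <<'E'
from h import *
i=env.read_camera("wrist");cv2.imwrite("pics/w27.png",i)
crop(env.read_camera("scene"),240,220,400,360,5,"pics/sc27.png")
crop(env.read_camera("side"),200,180,400,320,4,"pics/sd27.png")
E
```

```text
clock: 40.5
tcp_pos: [0.3972, 0.3176, 0.2017]
orientation: [0.689, -0.689, 0.158, -0.158]
wrist_force: [-0.8, -0.7, -1.5]
finger_gap: 0.0521
clock: 40.8
tcp_pos: [0.3968, 0.3173, 0.2008]
orientation: [-0.689, 0.69, -0.158, 0.157]
wrist_force: [0.4, 0.5, -1.2]
finger_gap: 0.0517
```

View pics/w27.png

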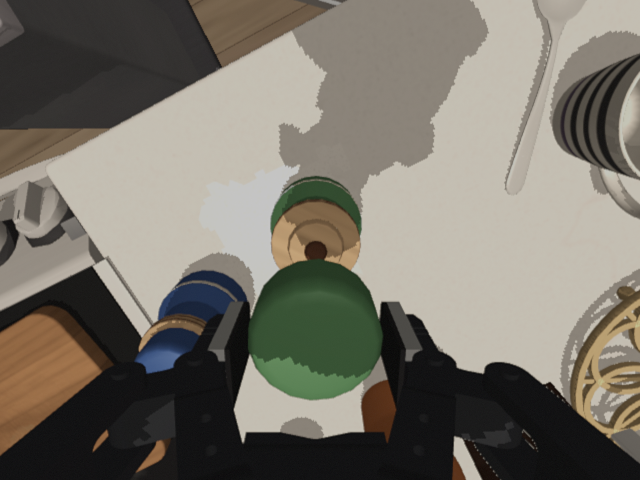

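View pics/sc27.png

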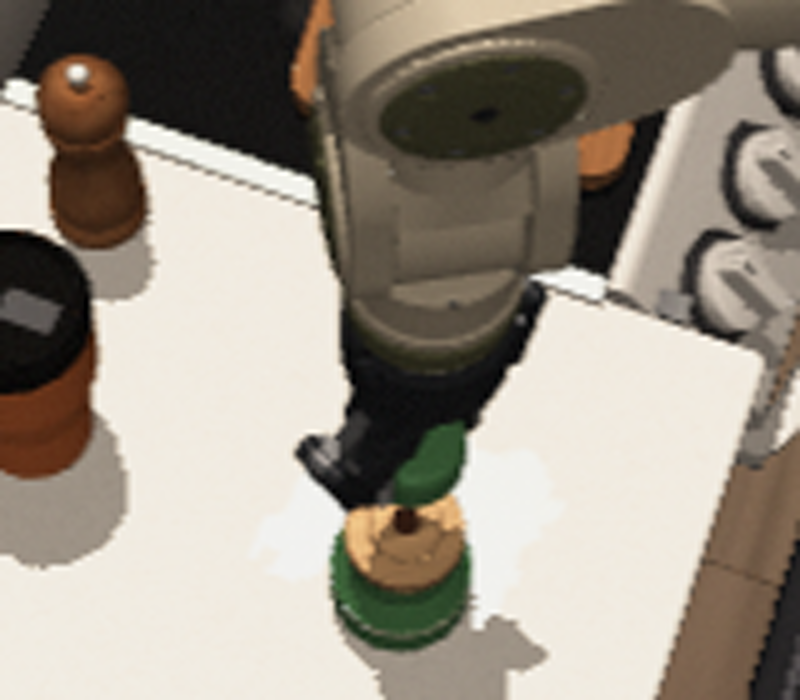

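View pics/sd27.png

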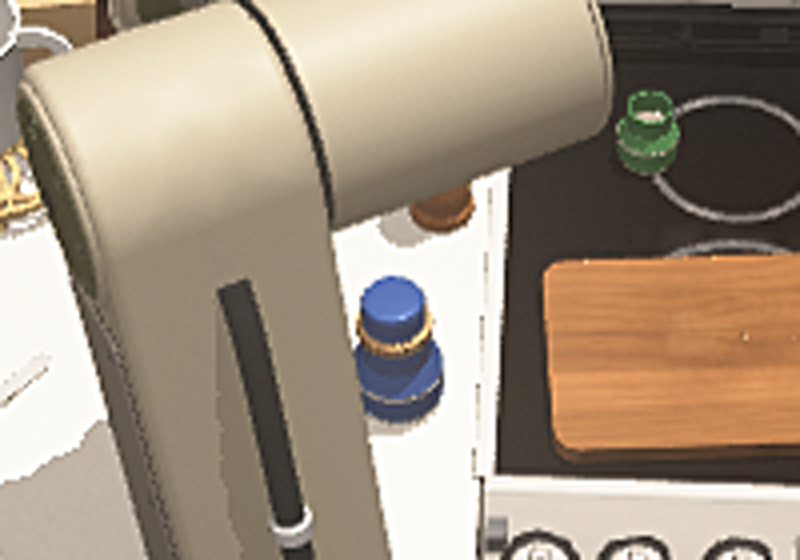

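```bash
python3 -m inch '[[[0,0,0,0],[0,0,0,0],[0,0,0,0],[0,0,0,0],[0,0,0,0]]]'; python3 -c "
from workcell import env
print(env.hand_in())"
```

```text
clock: 41.45
tcp_pos: [0.397, 0.3175, 0.2013]
orientation: [0.689, -0.689, 0.158, -0.158]
wrist_force: [-0.1, 0.4, -0.5]
finger_gap: 0.0521
the job is handed in; nothing more can be done
None
```

The lid sets are swapped and both caddies are closed. The green cap is held about 10 cm above its lid. I handed the job in at 41.5 s; it reports no verdict.

**What I did:** I moved the green set by its ring to the board, then the blue set to the blue caddy, then the green set to the green caddy. Each was lowered until light contact at the seated height. For the last step I gripped only the green cap and lifted it straight up about 101 mm.

**Last checks:**
- **Green caddy:** the last wrist and scene pictures show its wooden lid flat and centred, and the upward load was only the cap's weight (about 0.5–1 N).
- **Blue caddy:** the side picture shows the blue set closed, looking as it did at the start.
- **Grip:** the finger gap is 52 mm, which matches the cap.
- **Bystanders:** I saw no bystander disturbed in the pictures, though the final ones did not show all of them.

**What did not go to plan or disagreed:**
- I pressed the green set onto the board with up to about 45 N at the wrist before backing off.
- The wrist camera read about 1.7 mm sideways of the true grip centre, so I corrected for that.
- Objects looked roughly 3% smaller than the model predicts, or about 6% close up; I did not resolve why.

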